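# Refile the slim case and the box set in the desk racks

## Robot

A 7-joint arm with a two-finger parallel gripper is mounted at the origin on the work surface. World frame = base frame: x ahead of the robot, y to its left, z up, the work surface at z = 0. Lengths are in m, angles in rad, forces in N, time in s.
With the tool pointing down it reaches from about 0.35 to 0.9 m from the base axis. Payload 19.9 kg.
Tool frame: the origin (TCP) lies midway between the tips of the shut fingers; the grasp point (between the pads) lies 19 mm behind it; z points along the fingers, x is the direction in which the jaws open and shut, and the axes are right-handed (so a half turn about z gives the same grasp; the last joint's range is limited). The gripper opens to 94 mm and grips with 3 to 60 N. Pads are 16 mm wide; open, the fingers measure 119 mm over their backs; the gripper's body (75 mm by 177 mm) begins 78 mm behind the grasp point.
Start: joints at [-1.157, 0.417, -0.01, 1.614, 0.005, 1.111, -0.053], TCP at [0.275, 0.561, 0.205] pointing down, gripper open.
Joint ranges: [-2.81, 2.81], [-0.39, 2.02], [-1.27, 1.25], [0.06, 2.57], [-1.19, 4.33], [0.19, 2], [-2.82, 2.82]. Speed limits (rad/s): [1.89, 1.89, 2.39, 2.39, 3.01, 3.01, 3.01].

## Interface

Orientations are given as a unit quaternion [w, x, y, z].
In Python, from rig import manip gives the robot as it stands. The module is installed in compiled form; this text tells all that it offers.
- The arm moves only by the shell command python3 -m inch 'ROWS'. ROWS is JSON, a list of rows, each an object of numbers: "x", "y", "z": the shift along the tool's x, y, z in cm; "rx", "ry", "rz": the turn, a rotation vector about the tool's x, y, z in rad; "grip": the finger opening in cm, from 0 to 9.4. In form: [{"x": .., "y": .., "z": .., "rx": .., "ry": .., "rz": .., "grip": ..}, ...]. A call has 1 to 20 rows; each row is the pose to reach, as a shift and turn from the pose commanded when the call began, along the tool's axes at that moment; what a row does not reach only later rows make up. A row lasts 1/10 s, in which the tool goes at most 50 mm and 8.59 degrees, less where a joint would pass 70% of its speed; a pose out of reach is approached as far as the arm can. A call with a gripper value outside its range is refused whole. The fingers move at their own pace and stop on an object; the grip force is fixed at half the most. Time passes only in rows, so rows that repeat a pose let the fingers close. It gives the time, the measured TCP pose, the force and the opening at its end, in the units of the state.
- manip.read_state(): the state, without advancing time (a new reading comes with each control period).
- manip.grab_frame(name): name is "scene" or "top" or "wrist"; returns a dict with "image" (420x560x3 uint8, red, green, blue), "K" (3x3 intrinsics, pixels), "rvec" (rotation vector, rad) and "tvec" (3), from world to camera coordinates, as OpenCV has them. Camera axes: x right, y down, z forward; pixel columns grow to the right and rows downward; lengths in m; the calibration is good to about 2 mm. A picture is of the moment at which its call begins. There is no depth.
- manip.sign_off(): hands the job in, once; it reports no verdict.
Trained networks look in a picture, given as the dict that the camera call returned (one of the last four; its "shot" number tells which), for a name from the list of things; names that differ only in an ending like _2 or _b are one class to them, and where a whole thing is asked for, a point or a joint stands for the part that bears it (a point fixed in the world has none). Each returns a list of dicts, best first, with "p" (0 to 1); they miss things now and then, are a little off and sometimes report something else, mostly with a low value. They report only what shows in the picture. A call takes as long as a camera call.
- manip.recognise(picture, target): "bbox" ([centre column, centre row, width, height] in pixels, round what is visible of it).
- manip.cut_out(picture, target): "pixels" (420x560 bool, what is visible of it) and "bbox" ([centre column, centre row, width, height] in pixels, round what is visible of it).
The state is a dict: "t": time; "qpos": joint angles; "joint_vel": joint speeds; "effort": joint torques, N m; "tool_pos": TCP position; "tool_rot": TCP orientation; "ft_force": force on the tool from outside, world axes, zero at the start; "torque": the same for the moment, N m; "opening": opening from 0.0 (shut) to 1.0 (fully open).
Only numpy, scipy, OpenCV 4.12 (cv2) and the standard library are available. Lean on these libraries where they do the work, as an engineer would, in place of code of your own. Each camera call takes 0.05 s, during which the arm holds its last target.

## Task

The slim film case was filed by mistake in the wide slot of one of the desk racks. Move it into the empty narrow slot of the other rack, and then put the thick box set from its low stand into the wide slot. Slide each one straight down until it rests fully on the slot's floor, centred and upright, lowering them rather than letting them drop, let go, and leave the other things on the desk undisturbed.

Things in the scene. Friction and masses are not known exactly. Their poses are not given: they have to be found in the camera images.
- narrow_rack: fixed wooden desk rack, 154 mm long (own x) x 104 mm wide (y), two rows of disc cases in it, tops 133 mm above the desk; between the rows one EMPTY slot along x. End walls straight to 62 mm high, flared outward 5 mm up to 74 mm. Origin: centre of the underside
- narrow_rack_slot (a point): centre of the narrow slot's floor, 8 mm above the desk; x along the slot, y across it, z up. Slot 17 mm wide (y), 142 mm long (x); side partitions straight up to 80 mm above the desk, then flaring outward 5 mm a side up to 92 mm; above that the gap between the disc cases is 29 mm
- wide_rack: the other fixed wooden desk rack, 154 mm (own x) x 120 mm (y), with the same heights and disc cases, but a wider slot along x, in which the slim case stands at the start. Origin: centre of the underside
- wide_rack_slot (a point): centre of the wide slot's floor, 8 mm above the desk; x along the slot, y across it, z up. Slot 33 mm wide (y), 142 mm long (x); partitions and flares as in the narrow rack; above them the gap between the disc cases is 45 mm
- slim_case: slim dark film case standing on its short edge: 135 mm long (x), 14 mm thick (y), 171 mm high (z), about 0.12 kg. Origin: centre of its underside
- box_set: thick dark boxed film set of the same outline: 135 mm long (x), 30 mm thick (y), 171 mm high (z), about 0.28 kg; at the start it stands in the low stand. Origin: centre of its underside
- stand: low fixed dark wooden display stand, 150 mm (x) x 74 mm (y); two side rails 45 mm high leave a 38 mm wide gap along x, end lips 20 mm high, floor 8 mm above the desk. Origin: centre of the underside
- lotion: loose white bottle, 50 mm across, 195 mm high, standing between the racks' places; origin: centre of the underside
- vase: loose brown vase, 52 mm across and 140 mm high, with twigs up to 222 mm; origin: centre of the underside
- pen_cup: loose white cup, 58 mm across, 90 mm high, near the robot; origin: centre of the underside
- stapler: loose stapler, 130 x 34 mm, about 42 mm high, near the robot; origin: centre of the underside
- bowl: loose blue bowl, 130 mm across, 45 mm high, beyond the racks; origin: centre of the underside
- tin: loose flat metal tin, 90 x 60 x 35 mm, beyond the racks; origin: centre of the underside
- paperweight: loose round stone paperweight, 72 mm across, 40 mm high, beyond the racks; origin: centre of the underside

How it is judged:
By the outcome, as a careful person would: the job done as asked, in the order asked, and still so for the second after the job is handed in, with the robot touching nothing.
It also fails if it takes over 72 s, if anything falls off the work surface, if the arm or the gripper's body presses on something with over 40 N, if the wrist force passes 120 N, or if a joint passes its speed limit or range.

## Working session

There is one attempt and no reset: what is moved stays moved. The work goes in short steps, Python scripts to look and compute and a shell command to move; the robot and the scene stay as the last step left them, time stands still between calls to the robot, and variables do not carry over. Pictures are saved under pics/ and viewed, and the job is handed in when it is done.

```bash
ls; mkdir -p pics
python3 - <<'E'
from rig import manip
import cv2
s=manip.read_state();print({k:s[k] for k in('t','qpos','tool_pos','tool_rot','opening','ft_force')})
for n in('scene','top','wrist'):
    f=manip.grab_frame(n);cv2.imwrite(f'pics/a_{n}.png',f['image'][:,:,::-1]);print(n,f['K'].tolist(),f['rvec'],f['tvec'])
E
```

```text
pics
{'t': 0.0, 'qpos': array([-1.15654069,  0.41799025, -0.010322  ,  1.6141692 ,  0.00471894,
        1.11068504, -0.05298047]), 'tool_pos': array([0.27492968, 0.56086646, 0.20481714]), 'tool_rot': array([ 3.66553742e-04,  8.48555338e-01,  5.29106286e-01, -4.92720963e-04]), 'opening': 0.997271384060631, 'ft_force': array([ 0.28260316,  0.0421972 , -0.18983904])}
scene [[535.3584908541636, 0.0, 280.9229327425347], [0.0, 535.3584908541636, 217.15908819931573], [0.0, 0.0, 1.0]] [ 1.35846022  2.04780452 -1.03037221] [ 0.20822811 -0.27201187  1.70436589]
top [[396.15635810718095, 0.0, 278.4324511887223], [0.0, 396.15635810718095, 212.39044246511747], [0.0, 0.0, 1.0]] [ 2.13642452 -2.11178123  0.18288338] [0.01515744 0.55144946 0.73329435]
wrist [[294.83987735811155, 0.0, 279.0412626402197], [0.0, 294.83987735811155, 214.61577594739933], [0.0, 0.0, 1.0]] [-2.47822599 -1.54474526 -0.19408877] [-0.62582261 -0.02550642  0.39060256]
```

View pics/a_scene.png

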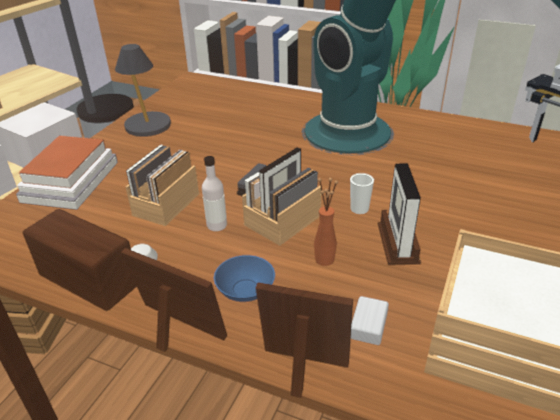

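View pics/a_top.png

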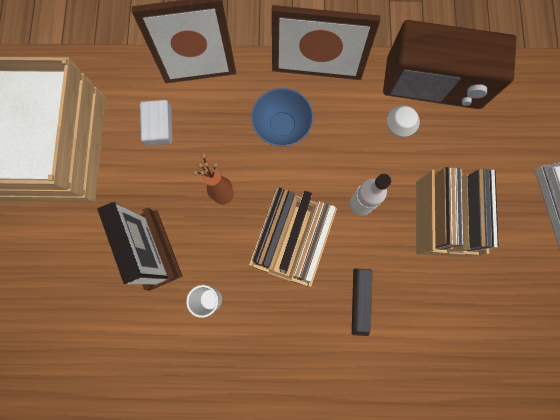

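View pics/a_wrist.png

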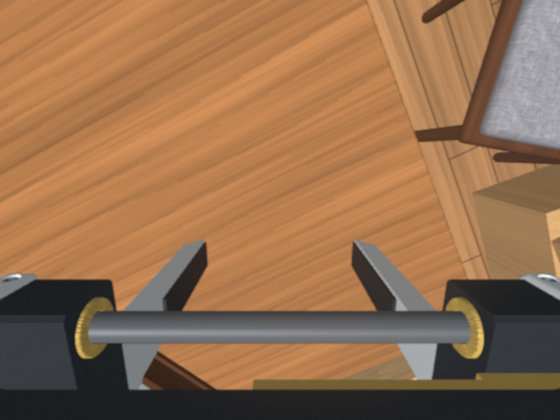

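The top view shows the wide rack with the slim case at about (293,235), the narrow rack at (457,212), and the box set in its stand at (138,245). Next I'll get the masks and zoom in.

```bash
cat > h.py <<'E'
from rig import manip
import cv2, numpy as np
def P(f,X):
    X=np.atleast_2d(np.asarray(X,float)); return cv2.projectPoints(X,np.array(f['rvec']),np.array(f['tvec']),f['K'],None)[0].reshape(-1,2)
def ray(f,uv,z):
    R=cv2.Rodrigues(np.array(f['rvec']))[0]; c=-R.T@f['tvec']
    d=R.T@np.linalg.inv(f['K'])@np.array([uv[0],uv[1],1.]); return c+d*(z-c[2])/d[2]
def crop(f,r0,r1,c0,c1,k,name,draw=None):
    im=f['image'][:,:,::-1].copy()[r0:r1,c0:c1]
    im=cv2.resize(im,None,fx=k,fy=k,interpolation=cv2.INTER_CUBIC)
    for poly,col in (draw or []):
        p=((np.asarray(poly)-[c0,r0]+.5)*k*8).astype(int)
        cv2.polylines(im,[p.reshape(-1,1,2)],True,col,1,cv2.LINE_AA,3)
    cv2.imwrite('pics/'+name,im)
E
python3 - <<'E'
from h import *
import pickle
for n in('top','scene'):
    f=manip.grab_frame(n); out={'f':f}
    R=cv2.Rodrigues(np.array(f['rvec']))[0]; print(n,'cam at',-R.T@f['tvec'])
    for t in('slim_case','box_set','stand','narrow_rack','wide_rack','lotion','vase'):
        r=manip.cut_out(f,t); out[t]=r
        print(t,[(round(d['p'],2),np.round(d['bbox']).tolist(),int(d['pixels'].sum())) for d in r[:3]])
    pickle.dump(out,open(n+'.pkl','wb'))
    if n=='top':
        crop(f,150,270,400,520,5,'narrow.png'); crop(f,180,300,240,360,5,'wide.png'); crop(f,190,310,80,200,5,'box.png')
E
```

```text
top cam at [0.41165161 0.01485616 0.81998117]
slim_case [(0.91, [298.0, 230.0, 27.0, 79.0], 725), (0.75, [134.0, 244.0, 73.0, 81.0], 3444), (0.49, [162.0, 250.0, 40.0, 79.0], 1207)]
box_set [(0.7, [136.0, 244.0, 72.0, 83.0], 3435)]
stand [(0.95, [162.0, 250.0, 36.0, 82.0], 1095)]
narrow_rack [(0.89, [456.0, 213.0, 85.0, 91.0], 6799)]
wide_rack [(0.88, [294.0, 236.0, 94.0, 99.0], 4855), (0.36, [295.0, 229.0, 30.0, 83.0], 718)]
lotion [(0.83, [371.0, 196.0, 43.0, 40.0], 1108), (0.72, [282.0, 116.0, 61.0, 56.0], 2814)]
vase [(0.8, [212.0, 179.0, 38.0, 48.0], 934)]
scene cam at [1.47146336 0.42827209 0.82072594]
slim_case [(0.69, [282.0, 178.0, 42.0, 66.0], 1331)]
box_set [(0.7, [405.0, 211.0, 30.0, 94.0], 2159)]
stand [(0.85, [396.0, 238.0, 41.0, 60.0], 983)]
narrow_rack [(0.81, [163.0, 185.0, 67.0, 84.0], 4278)]
wide_rack [(0.64, [280.0, 206.0, 82.0, 81.0], 3968)]
lotion [(0.55, [216.0, 193.0, 20.0, 77.0], 1249)]
vase [(0.93, [324.0, 223.0, 23.0, 91.0], 1294)]
```

View pics/narrow.png

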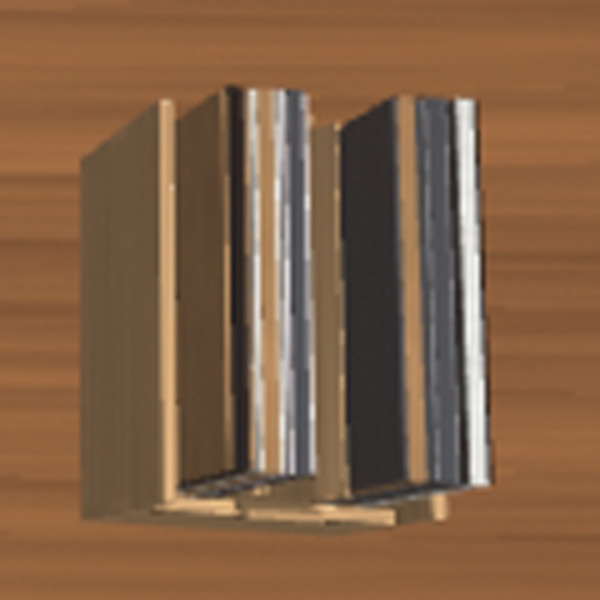

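View pics/wide.png

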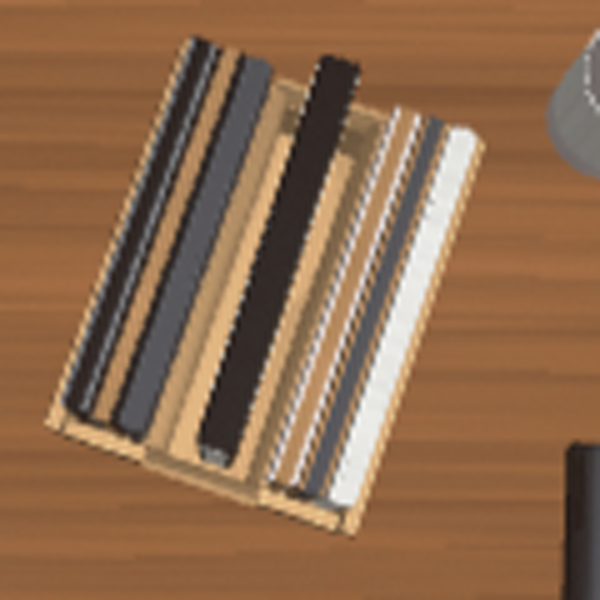

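View pics/box.png

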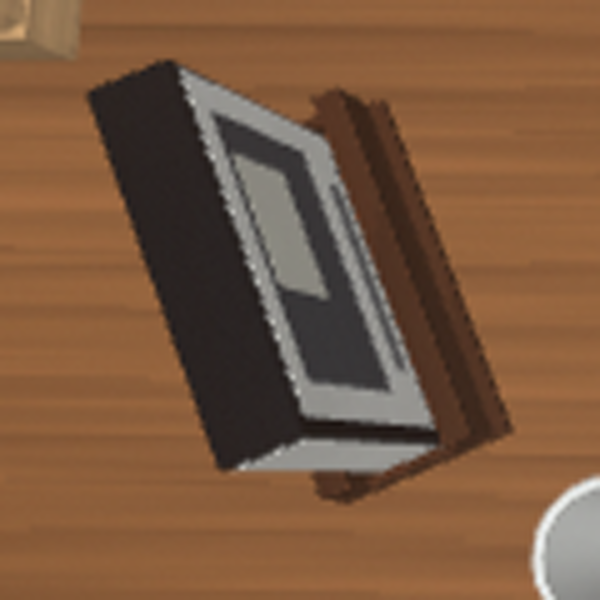

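Run:
```python
from h import *
import pickle
T=pickle.load(open('top.pkl','rb'));f=T['f']
def pz(z,c0,r0,pts):
    for u,v in pts: print((u,v),z,np.round(ray(f,(c0+u/5-.5,r0+v/5-.5),z)*1000,1))
print('narrow: left row inner edge, right row inner edge z133'); pz(.133,400,150,[(308,95),(314,475),(396,98),(408,488)])
print('left wall bottom z0'); pz(0,400,150,[(80,157),(80,520)])
print('slim top z179');pz(.179,240,180,[(322,55),(360,64),(236,460),(200,447)])
print('wide rows inner z133');pz(.133,240,180,[(272,62),(155,440),(395,105),(270,480)])
print('box top');pz(.179,80,190,[(88,95),(175,60),(305,435),(222,470)])
```

```text
narrow: left row inner edge, right row inner edge z133
(308, 95) 0.133 [ 619.7 -305.7  133. ]
(314, 475) 0.133 [ 483.1 -298.2  133. ]
(396, 98) 0.133 [ 618.9 -337.1  133. ]
(408, 488) 0.133 [ 479.  -330.3  133. ]
left wall bottom z0
(80, 157) 0 [ 631.6 -269.1    0. ]
(80, 520) 0 [ 477.3 -261.4    0. ]
slim top z179
(322, 55) 0.179 [565.2 -21.4 179. ]
(360, 64) 0.179 [562.3 -34.  179. ]
(236, 460) 0.179 [431.8   6.  179. ]
(200, 447) 0.179 [435.8  17.6 179. ]
wide rows inner z133
(272, 62) 0.133 [573.5  -6.2 133. ]
(155, 440) 0.133 [439.7  33.3 133. ]
(395, 105) 0.133 [558.3 -49.9 133. ]
(270, 480) 0.133 [426.6  -6.3 133. ]
box top
(88, 95) 0.179 [531.  320.1 179. ]
(175, 60) 0.179 [543.1 292.3 179. ]
(305, 435) 0.179 [421.1 240.  179. ]
(222, 470) 0.179 [409.7 265.7 179. ]
```

```bash
cat >> h.py <<'E'
from scipy.spatial.transform import Rotation as Ro
def tool():
    s=manip.read_state(); q=s['tool_rot']; return s,Ro.from_quat([q[1],q[2],q[3],q[0]]).as_matrix()
def plan(p,jaw_deg):
    """shift (cm) and rot vector in tool axes to reach world p, tool down, jaw heading"""
    s,R=tool(); a=np.radians(jaw_deg); xa=np.array([np.cos(a),np.sin(a),0]); za=np.array([0,0,-1.]); 
    Rt=np.c_[xa,np.cross(za,xa),za]
    sh=R.T@(np.array(p)-s['tool_pos'])*100; rv=Ro.from_matrix(R.T@Rt).as_rotvec()
    print('t',s['t'],'shift cm',np.round(sh,2),'rot',np.round(rv,4)); return sh,rv
def status():
    s,R=tool(); print('t',round(s['t'],2),'pos',np.round(s['tool_pos'],4),'jaw',round(np.degrees(np.arctan2(R[1,0],R[0,0])),2),'tilt',np.round(R[:2,2],4),'F',np.round(s['ft_force'],1),'M',np.round(s['torque'],2),'open mm',round(s['opening']*94,1),'q',np.round(s['qpos'],2))
E
python3 - <<'E'
from h import *
f=manip.grab_frame('wrist'); s,R=tool()
Rc=cv2.Rodrigues(np.array(f['rvec']))[0]; c=-Rc.T@f['tvec']
print('cam in tool',R.T@(c-s['tool_pos']),'axis',R.T@Rc[2],'camx',R.T@Rc[0])
print('to above narrow');plan((.552,-.3175,.36),87.1)
print('to above wide');plan((.499,-.008,.36),73.3)
E
```

```text
cam in tool [ 0.00158655 -0.07257257 -0.17875246] axis [-5.21185968e-04  2.49693520e-01  9.68324777e-01] camx [9.99999806e-01 4.61411602e-04 4.19254354e-04]
to above narrow
t 1.0 shift cm [-66.71  63.54 -15.45] rot [ 0.000e+00  1.000e-04 -4.051e-01]
to above wide
t 1.0 shift cm [-41.25  45.16 -15.45] rot [ 0.000e+00  1.000e-04 -1.643e-01]
```

```bash
python3 -m inch '[{"z":-5},{"x":-5,"y":5,"z":-9.5},{"x":-41.2,"y":45.2,"z":-9.5,"rz":-0.164},{"x":-41.2,"y":45.2,"z":-9.5,"rz":-0.164},{"x":-41.2,"y":45.2,"z":-9.5,"rz":-0.164},{"x":-41.2,"y":45.2,"z":-9.5,"rz":-0.164},{"x":-41.2,"y":45.2,"z":-9.5,"rz":-0.164},{"x":-41.2,"y":45.2,"z":-9.5,"rz":-0.164},{"x":-41.2,"y":45.2,"z":-9.5,"rz":-0.164},{"x":-41.2,"y":45.2,"z":-9.5,"rz":-0.164},{"x":-41.2,"y":45.2,"z":-9.5,"rz":-0.164},{"x":-41.2,"y":45.2,"z":-9.5,"rz":-0.164},{"x":-41.2,"y":45.2,"z":-9.5,"rz":-0.164},{"x":-41.2,"y":45.2,"z":-9.5,"rz":-0.164},{"x":-41.2,"y":45.2,"z":-9.5,"rz":-0.164},{"x":-41.2,"y":45.2,"z":-9.5,"rz":-0.164},{"x":-41.2,"y":45.2,"z":-9.5,"rz":-0.164},{"x":-41.2,"y":45.2,"z":-9.5,"rz":-0.164}]'
python3 - <<'E'
from h import *
import pickle
status();f=manip.grab_frame('wrist');pickle.dump(f,open('w_wide.pkl','wb'));cv2.imwrite('pics/w_wide.png',f['image'][:,:,::-1])
print('to narrow');plan((.552,-.3175,.30),87.1)
E
```

```text
t 1.0 pos [0.2751 0.5612 0.2054] jaw 63.89 tilt [-0.     -0.0001] F [-0.7  0.4  0.1] M [ 0.04 -0.04  0.  ] open mm 94.0 q [-1.16  0.42 -0.01  1.61  0.    1.11 -0.05]
to narrow
t 1.05 shift cm [-66.71  63.54  -9.45] rot [ 0.000e+00  1.000e-04 -4.052e-01]invalid input
```

View pics/w_wide.png

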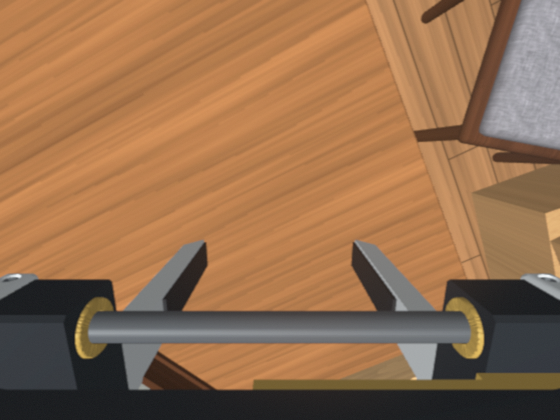

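```bash
python3 -m inch '[{"x":0,"y":0,"z":-5,"rx":0,"ry":0,"rz":0,"grip":9.4},{"x":-3,"y":3,"z":-9.5,"rx":0,"ry":0,"rz":-0.05,"grip":9.4},{"x":-41.2,"y":45.2,"z":-9.5,"rx":0,"ry":0,"rz":-0.164,"grip":9.4},{"x":-41.2,"y":45.2,"z":-9.5,"rx":0,"ry":0,"rz":-0.164,"grip":9.4},{"x":-41.2,"y":45.2,"z":-9.5,"rx":0,"ry":0,"rz":-0.164,"grip":9.4},{"x":-41.2,"y":45.2,"z":-9.5,"rx":0,"ry":0,"rz":-0.164,"grip":9.4},{"x":-41.2,"y":45.2,"z":-9.5,"rx":0,"ry":0,"rz":-0.164,"grip":9.4},{"x":-41.2,"y":45.2,"z":-9.5,"rx":0,"ry":0,"rz":-0.164,"grip":9.4},{"x":-41.2,"y":45.2,"z":-9.5,"rx":0,"ry":0,"rz":-0.164,"grip":9.4},{"x":-41.2,"y":45.2,"z":-9.5,"rx":0,"ry":0,"rz":-0.164,"grip":9.4},{"x":-41.2,"y":45.2,"z":-9.5,"rx":0,"ry":0,"rz":-0.164,"grip":9.4},{"x":-41.2,"y":45.2,"z":-9.5,"rx":0,"ry":0,"rz":-0.164,"grip":9.4},{"x":-41.2,"y":45.2,"z":-9.5,"rx":0,"ry":0,"rz":-0.164,"grip":9.4},{"x":-41.2,"y":45.2,"z":-9.5,"rx":0,"ry":0,"rz":-0.164,"grip":9.4},{"x":-41.2,"y":45.2,"z":-9.5,"rx":0,"ry":0,"rz":-0.164,"grip":9.4},{"x":-41.2,"y":45.2,"z":-9.5,"rx":0,"ry":0,"rz":-0.164,"grip":9.4},{"x":-41.2,"y":45.2,"z":-9.5,"rx":0,"ry":0,"rz":-0.164,"grip":9.4},{"x":-41.2,"y":45.2,"z":-9.5,"rx":0,"ry":0,"rz":-0.164,"grip":9.4}]'
python3 - <<'E'
from h import *
import pickle
status();f=manip.grab_frame('wrist');pickle.dump(f,open('w_wide.pkl','wb'));cv2.imwrite('pics/w_wide2.png',f['image'][:,:,::-1])
print('to narrow');plan((.552,-.3175,.30),87.1)
E
```

```text
t: 2.85
tool_pos: [0.4994, -0.0066, 0.3005]
tool_rot: [-0.0, 0.802, 0.597, 0.0]
ft_force: [0.0, -0.8, 1.1]
opening: 1.002
t 2.85 pos [ 0.4994 -0.0066  0.3005] jaw 73.38 tilt [0.0001 0.0002] F [ 0.  -0.8  1.1] M [ 0.03 -0.08  0.03] open mm 94.2 q [-0.45  0.11  0.44  1.81 -0.05  1.24  1.28]
to narrow
t 2.9 shift cm [-28.27  13.93   0.05] rot [ 0.000e+00 -1.000e-04 -2.396e-01]
```

View pics/w_wide2.png

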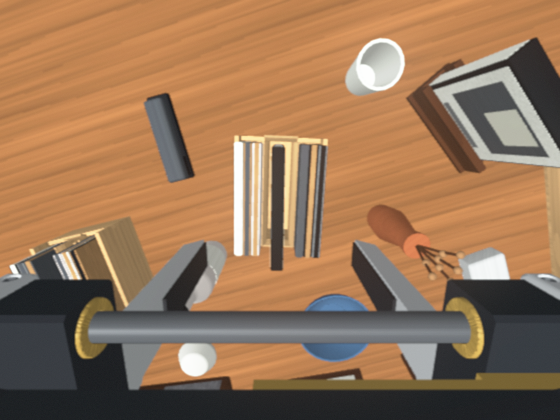

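```bash
python3 -m inch '[{"x":-28.3,"y":13.9,"z":0,"rx":0,"ry":0,"rz":-0.24,"grip":9.4},{"x":-28.3,"y":13.9,"z":0,"rx":0,"ry":0,"rz":-0.24,"grip":9.4},{"x":-28.3,"y":13.9,"z":0,"rx":0,"ry":0,"rz":-0.24,"grip":9.4},{"x":-28.3,"y":13.9,"z":0,"rx":0,"ry":0,"rz":-0.24,"grip":9.4},{"x":-28.3,"y":13.9,"z":0,"rx":0,"ry":0,"rz":-0.24,"grip":9.4},{"x":-28.3,"y":13.9,"z":0,"rx":0,"ry":0,"rz":-0.24,"grip":9.4},{"x":-28.3,"y":13.9,"z":0,"rx":0,"ry":0,"rz":-0.24,"grip":9.4},{"x":-28.3,"y":13.9,"z":0,"rx":0,"ry":0,"rz":-0.24,"grip":9.4},{"x":-28.3,"y":13.9,"z":0,"rx":0,"ry":0,"rz":-0.24,"grip":9.4},{"x":-28.3,"y":13.9,"z":0,"rx":0,"ry":0,"rz":-0.24,"grip":9.4},{"x":-28.3,"y":13.9,"z":0,"rx":0,"ry":0,"rz":-0.24,"grip":9.4}]'
cat >> h.py <<'E'
def rect(f,cx,cy,yaw,L,W,z):
    c,s=np.cos(np.radians(yaw)),np.sin(np.radians(yaw))
    return P(f,[(cx+c*a*L/2-s*b*W/2,cy+s*a*L/2+c*b*W/2,z) for a,b in((1,1),(1,-1),(-1,-1),(-1,1))])
E
python3 - <<'E'
from h import *
import pickle
status();f=manip.grab_frame('wrist');pickle.dump(f,open('w_nar.pkl','wb'))
R=lambda L,W,z,c:(rect(f,.552,-.3175,-2.86,L,W,z),c)
print(R(.154,.104,0,0)[0])
crop(f,110,290,200,370,4,'w_nar.png')
crop(f,110,290,200,370,4,'w_nar_o.png',[R(.154,.104,0,(0,255,0)),R(.142,.017,.008,(0,0,255)),R(.142,.027,.092,(255,0,255)),R(.142,.029,.133,(255,255,0)),R(.164,.104,.074,(0,255,255))])
f=pickle.load(open('w_wide.pkl','rb'))
R=lambda L,W,z,c:(rect(f,.4992,-.0078,-17,L,W,z),c)
crop(f,110,290,200,370,4,'w_wid.png')
crop(f,110,290,200,370,4,'w_wid_o.png',[R(.154,.120,0,(0,255,0)),R(.142,.033,.008,(0,0,255)),R(.142,.043,.092,(255,0,255)),R(.142,.045,.133,(255,255,0)),R(.164,.120,.074,(0,255,255)),R(.135,.014,.179,(255,255,255))])
E
```

```text
t: 4.0
tool_pos: [0.5518, -0.3172, 0.3008]
tool_rot: [0.0, 0.724, 0.689, 0.0]
ft_force: [-0.4, 1.0, -0.0]
opening: 1.0
t 4.0 pos [ 0.5518 -0.3172  0.3008] jaw 87.15 tilt [0.0006 0.0005] F [-0.4  1.  -0. ] M [ 0.02 -0.03 -0.02] open mm 94.0 q [ 0.05  0.42  0.59  1.48 -0.24  1.32  2.18]
[[308.63363959 229.11103318]
 [247.4977355  229.12746466]
 [244.84286723 135.39499224]
 [311.0623503  135.37250325]]
```

View pics/w_nar.png

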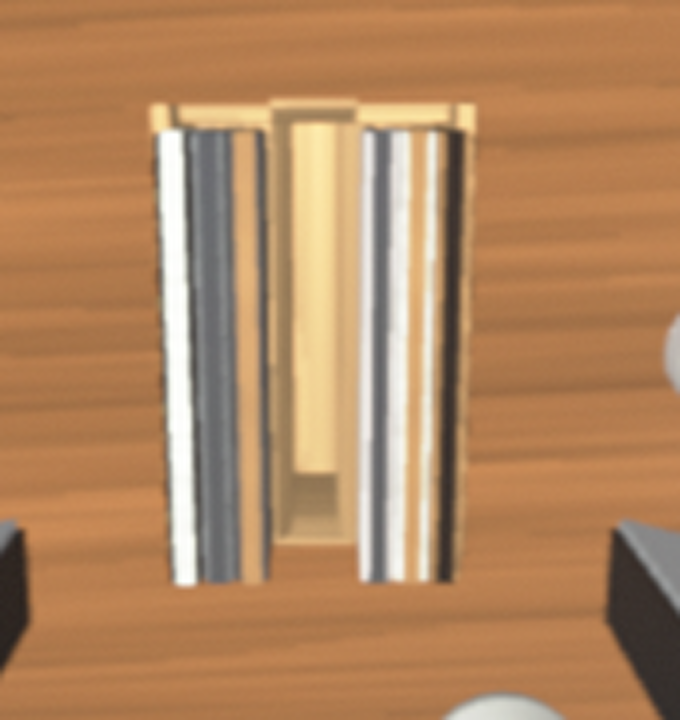

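View pics/w_nar_o.png

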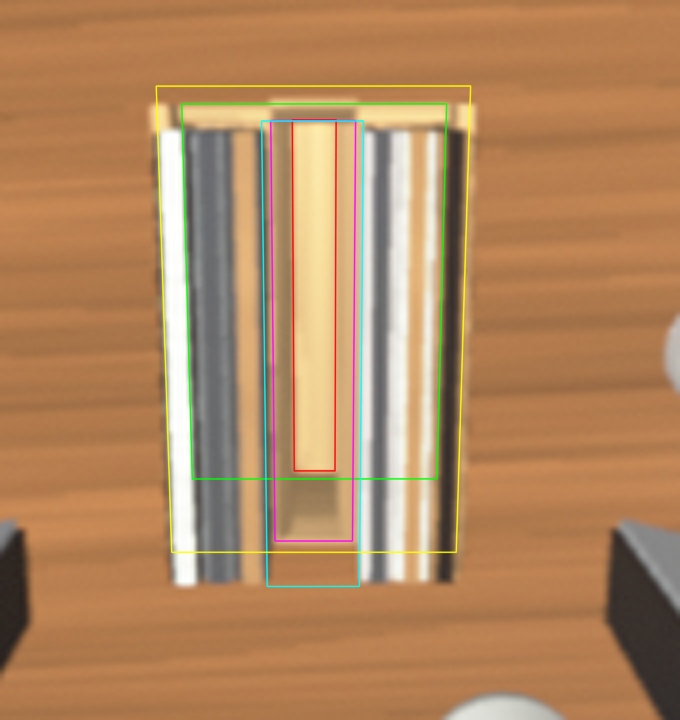

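View pics/w_wid.png

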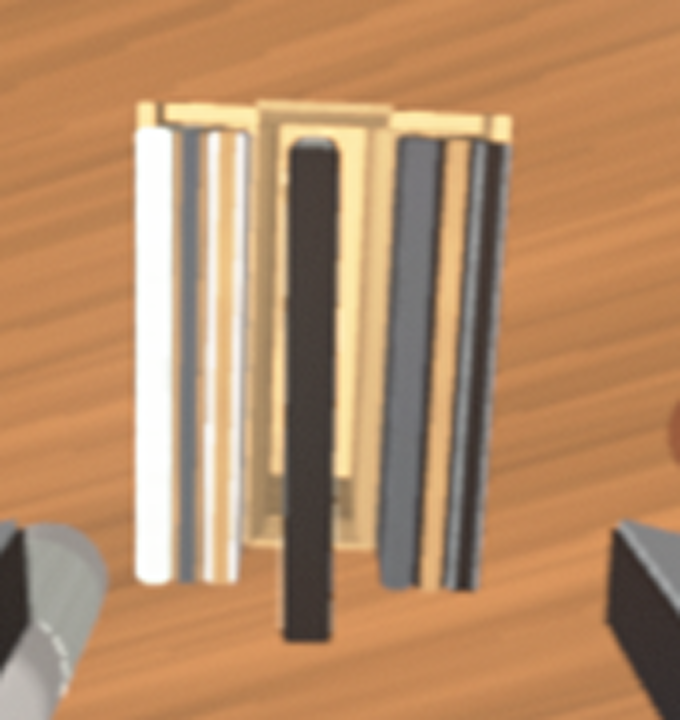

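View pics/w_wid_o.png

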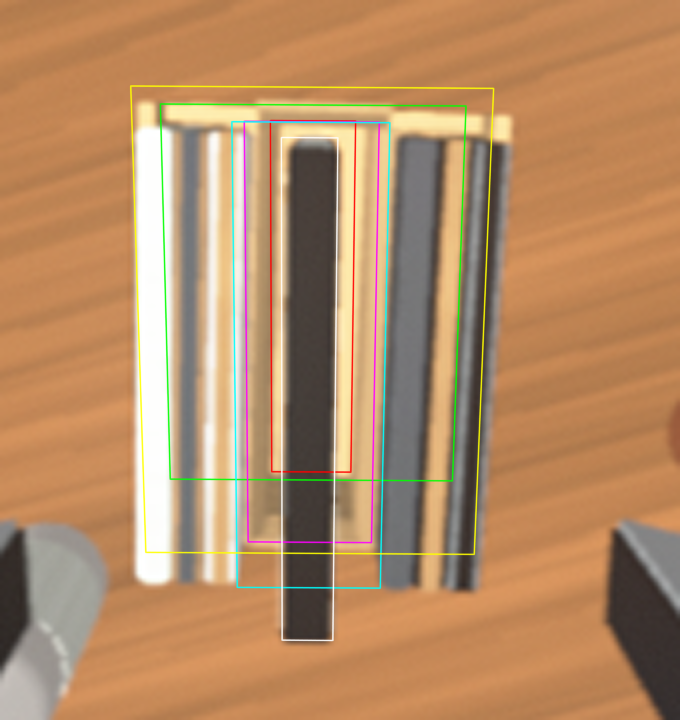

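Run:
```python
from h import *
import pickle
f=pickle.load(open('w_wide.pkl','rb'))
def pz(z,pts):
    o=[]
    for u,v in pts:
        p=ray(f,(200+(u+.5)/4-.5,110+(v+.5)/4-.5),z)*1000; o.append(p);print((u,v),z,np.round(p,1))
    return np.array(o)
print('floor L/R');a=pz(.008,[(278,128),(271,475),(367,128),(351,475)])
d=lambda p,q:print('yaw',np.degrees(np.arctan2(p[1]-q[1],p[0]-q[0])))
d(a[1],a[0]);d(a[3],a[2]);print(a.mean(0))
print('flare top');a=pz(.092,[(257,122),(248,545),(392,122),(376,545)]);d(a[1],a[0]);d(a[3],a[2]);print(a.mean(0))
print('disc inner');a=pz(.133,[(248,135),(238,580),(398,140),(381,585)]);d(a[1],a[0]);d(a[3],a[2]);print(a.mean(0))
print('slim');a=pz(.179,[(290,145),(283,641),(338,145),(330,641)]);d(a[1],a[0]);d(a[3],a[2]);print(a.mean(0))
```

```text
floor L/R
(278, 128) 0.008 [430.4  -0.6   8. ]
(271, 475) 0.008 [564.1 -44.8   8. ]
(367, 128) 0.008 [440.3  32.5   8. ]
(351, 475) 0.008 [573.6 -12.8   8. ]
yaw -18.31379047907268
yaw -18.76490839759922
[502.10736763  -6.43178497   8.        ]
flare top
(257, 122) 0.092 [426.8  -3.6  92. ]
(248, 545) 0.092 [562.3 -49.3  92. ]
(392, 122) 0.092 [439.1  37.6  92. ]
(376, 545) 0.092 [575.1  -6.5  92. ]
yaw -18.63480597505584
yaw -17.976279062179852
[500.82072705  -5.44030795  92.        ]
disc inner
(248, 135) 0.133 [429.9  -5.1 133. ]
(238, 580) 0.133 [558.6 -48.9 133. ]
(398, 140) 0.133 [443.5  35.6 133. ]
(381, 585) 0.133 [573.1  -6.3 133. ]
yaw -18.810808056703195
yaw -17.917506190942746
[501.26196443  -6.19548533 133.        ]
slim
(290, 145) 0.179 [435.2   6.9 179. ]
(283, 641) 0.179 [562.4 -33.9 179. ]
(338, 145) 0.179 [438.7  18.3 179. ]
(330, 641) 0.179 [566.1 -21.5 179. ]
yaw -17.807999223298083
yaw -17.344660572202336
[500.57972349  -7.52765588 179.        ]
```

Run:
```python
from h import *
plan((.500,-.0077,.30),72.6)
plan((.500,-.0077,.139),72.6)
```

```text
t 4.05 shift cm [30.68 -6.72  0.09] rot [ 0.0006 -0.0004  0.2536]
t 4.05 shift cm [30.67 -6.73 16.19] rot [ 0.0006 -0.0004  0.2536]
```

```bash
python3 -m inch '[{"x":30.7,"y":-6.7,"z":0,"rx":0,"ry":0,"rz":0.254,"grip":5},{"x":30.7,"y":-6.7,"z":0,"rx":0,"ry":0,"rz":0.254,"grip":5},{"x":30.7,"y":-6.7,"z":0,"rx":0,"ry":0,"rz":0.254,"grip":5},{"x":30.7,"y":-6.7,"z":0,"rx":0,"ry":0,"rz":0.254,"grip":5},{"x":30.7,"y":-6.7,"z":0,"rx":0,"ry":0,"rz":0.254,"grip":5},{"x":30.7,"y":-6.7,"z":0,"rx":0,"ry":0,"rz":0.254,"grip":5},{"x":30.7,"y":-6.7,"z":0,"rx":0,"ry":0,"rz":0.254,"grip":5},{"x":30.7,"y":-6.7,"z":0,"rx":0,"ry":0,"rz":0.254,"grip":5},{"x":30.7,"y":-6.7,"z":0,"rx":0,"ry":0,"rz":0.254,"grip":5},{"x":30.7,"y":-6.7,"z":0,"rx":0,"ry":0,"rz":0.254,"grip":5},{"x":30.7,"y":-6.7,"z":4,"rx":0,"ry":0,"rz":0.254,"grip":5},{"x":30.7,"y":-6.7,"z":8,"rx":0,"ry":0,"rz":0.254,"grip":5}]'
python3 - <<'E'
from h import *
status();f=manip.grab_frame('wrist');crop(f,110,310,180,380,3,'pre.png');plan((.500,-.0077,.139),72.6)
E
```

```text
t: 5.25
tool_pos: [0.5009, -0.0099, 0.22]
tool_rot: [0.001, 0.807, 0.59, 0.001]
ft_force: [1.0, 0.4, -1.3]
opening: 0.53
t 5.25 pos [ 0.5009 -0.0099  0.22  ] jaw 72.37 tilt [0.0024 0.0001] F [ 1.   0.4 -1.3] M [-0.04 -0.05 -0.01] open mm 49.9 q [-0.49  0.19  0.51  1.92 -0.11  1.06  1.33]
t 5.3 shift cm [0.3  0.18 7.48] rot [-0.0051  0.0031 -0.0037]
```

View pics/pre.png

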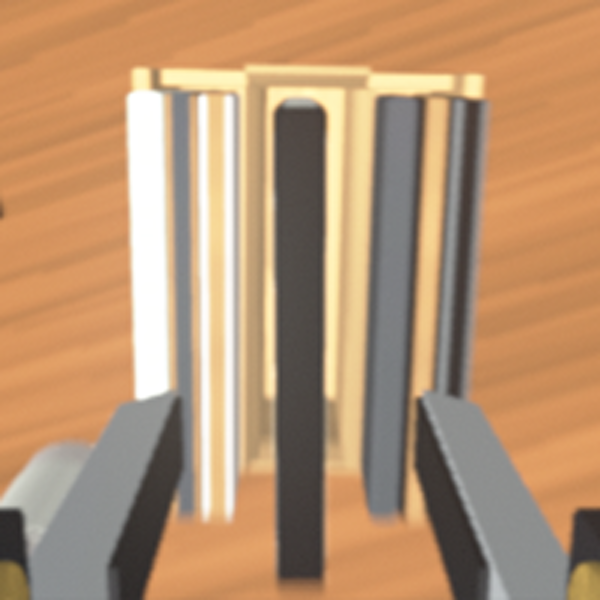

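```bash
python3 -m inch '[{"x":0,"y":0,"z":3,"rx":0,"ry":0,"rz":0,"grip":5},{"x":0,"y":0,"z":5,"rx":0,"ry":0,"rz":0,"grip":5},{"x":0,"y":0,"z":6.5,"rx":0,"ry":0,"rz":0,"grip":5},{"x":0,"y":0,"z":7.5,"rx":0,"ry":0,"rz":0,"grip":5},{"x":0,"y":0,"z":8.1,"rx":0,"ry":0,"rz":0,"grip":5},{"x":0,"y":0,"z":8.1,"rx":0,"ry":0,"rz":0,"grip":5},{"x":0,"y":0,"z":8.1,"rx":0,"ry":0,"rz":0,"grip":5}]'
python3 - <<'E'
from h import *
status();f=manip.grab_frame('wrist');crop(f,110,310,180,380,3,'pre2.png');plan((.500,-.0077,.139),72.6)
E
```

```text
t: 6.0
tool_pos: [0.5007, -0.0089, 0.1401]
tool_rot: [0.0, 0.807, 0.591, 0.0]
ft_force: [-0.1, 0.2, 0.1]
opening: 0.535
t 6.0 pos [ 0.5007 -0.0089  0.1401] jaw 72.46 tilt [ 0.0007 -0.    ] F [-0.1  0.2  0.1] M [ 0.03  0.08 -0.02] open mm 50.3 q [-0.46  0.3   0.49  2.   -0.18  0.89  1.39]
t 6.05 shift cm [ 0.08 -0.1   0.12] rot [ 0.0008 -0.0004 -0.0022]
```

View pics/pre2.png

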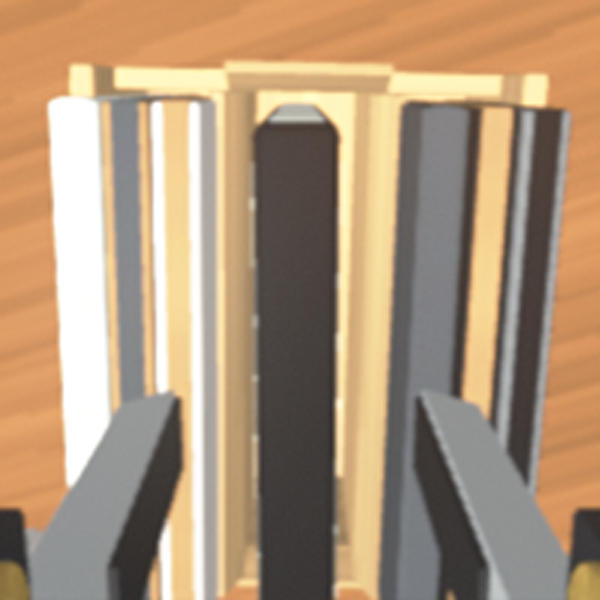

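```bash
python3 -m inch '[{"x":0,"y":0,"z":0,"rx":0,"ry":0,"rz":0,"grip":3},{"x":0,"y":0,"z":0,"rx":0,"ry":0,"rz":0,"grip":2},{"x":0,"y":0,"z":0,"rx":0,"ry":0,"rz":0,"grip":1},{"x":0,"y":0,"z":0,"rx":0,"ry":0,"rz":0,"grip":0.5},{"x":0,"y":0,"z":0,"rx":0,"ry":0,"rz":0,"grip":0.5},{"x":0,"y":0,"z":0,"rx":0,"ry":0,"rz":0,"grip":0.5},{"x":0,"y":0,"z":0,"rx":0,"ry":0,"rz":0,"grip":0.5},{"x":0,"y":0,"z":0,"rx":0,"ry":0,"rz":0,"grip":0.5}]'
python3 - <<'E'
from h import *
status()
E
```

```text
t: 6.85
tool_pos: [0.5003, -0.0087, 0.1395]
tool_rot: [0.0, 0.807, 0.591, -0.0]
ft_force: [-0.4, 0.3, 2.1]
opening: 0.147
t 6.85 pos [ 0.5003 -0.0087  0.1395] jaw 72.48 tilt [ 0.     -0.0001] F [-0.4  0.3  2.1] M [0.06 0.08 0.01] open mm 13.8 q [-0.46  0.3   0.49  2.   -0.18  0.89  1.39]
```

```bash
python3 -m inch '[{"x":0,"y":0,"z":-0.5,"rx":0,"ry":0,"rz":0,"grip":0.5},{"x":0,"y":0,"z":-1.5,"rx":0,"ry":0,"rz":0,"grip":0.5},{"x":0,"y":0,"z":-3,"rx":0,"ry":0,"rz":0,"grip":0.5},{"x":0,"y":0,"z":-5,"rx":0,"ry":0,"rz":0,"grip":0.5},{"x":0,"y":0,"z":-8,"rx":0,"ry":0,"rz":0,"grip":0.5},{"x":0,"y":0,"z":-11,"rx":0,"ry":0,"rz":0,"grip":0.5},{"x":0,"y":0,"z":-14,"rx":0,"ry":0,"rz":0,"grip":0.5},{"x":0,"y":0,"z":-17,"rx":0,"ry":0,"rz":0,"grip":0.5},{"x":0,"y":0,"z":-20,"rx":0,"ry":0,"rz":0,"grip":0.5},{"x":0,"y":0,"z":-22,"rx":0,"ry":0,"rz":0,"grip":0.5},{"x":0,"y":0,"z":-22,"rx":0,"ry":0,"rz":0,"grip":0.5}]'
python3 - <<'E'
from h import *
status();f=manip.grab_frame('wrist');cv2.imwrite('pics/held_w.png',f['image'][:,:,::-1]);f=manip.grab_frame('scene');crop(f,50,300,100,420,2,'held_s.png')
plan((.5525,-.3178,.36),87.1)
E
```

```text
t: 7.95
tool_pos: [0.501, -0.0089, 0.3626]
tool_rot: [0.001, 0.807, 0.591, 0.002]
ft_force: [0.7, -0.4, -1.0]
opening: 0.15
t 7.95 pos [ 0.501  -0.0089  0.3626] jaw 72.46 tilt [0.0042 0.0008] F [ 0.7 -0.4 -1. ] M [ 0.07  0.03 -0.04] open mm 14.1 q [-0.53  0.07  0.52  1.71 -0.04  1.37  1.26]
t 8.05 shift cm [-27.89  14.3   -0.05] rot [ 4.000e-04 -1.000e-04 -2.553e-01]
```

View pics/held_w.png

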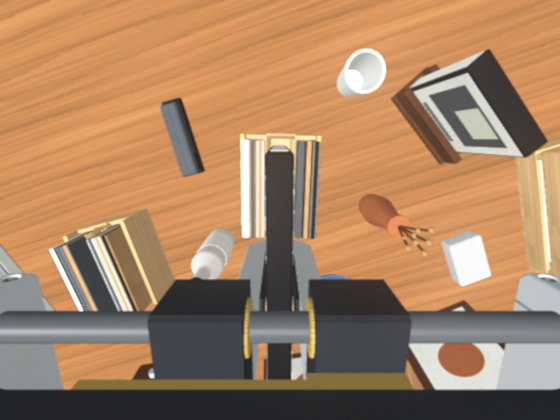

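View pics/held_s.png

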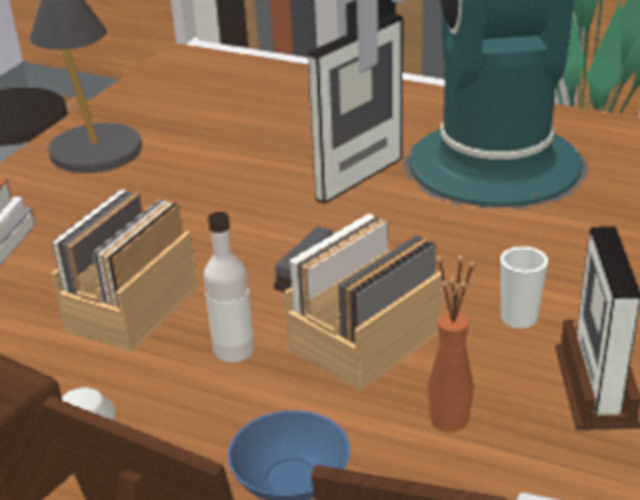

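```bash
python3 -m inch '[{"x":-2,"y":1,"z":0,"rx":0,"ry":0,"rz":-0.02,"grip":0.5},{"x":-5,"y":2.5,"z":0,"rx":0,"ry":0,"rz":-0.05,"grip":0.5},{"x":-8.5,"y":4.3,"z":0,"rx":0,"ry":0,"rz":-0.08,"grip":0.5},{"x":-12,"y":6.1,"z":0,"rx":0,"ry":0,"rz":-0.11,"grip":0.5},{"x":-15.5,"y":7.9,"z":0,"rx":0,"ry":0,"rz":-0.14,"grip":0.5},{"x":-19,"y":9.7,"z":0,"rx":0,"ry":0,"rz":-0.17,"grip":0.5},{"x":-22,"y":11.3,"z":0,"rx":0,"ry":0,"rz":-0.2,"grip":0.5},{"x":-25,"y":12.8,"z":0,"rx":0,"ry":0,"rz":-0.23,"grip":0.5},{"x":-27,"y":13.8,"z":0,"rx":0,"ry":0,"rz":-0.25,"grip":0.5},{"x":-27.9,"y":14.3,"z":0,"rx":0,"ry":0,"rz":-0.255,"grip":0.5},{"x":-27.9,"y":14.3,"z":0,"rx":0,"ry":0,"rz":-0.255,"grip":0.5},{"x":-27.9,"y":14.3,"z":0,"rx":0,"ry":0,"rz":-0.255,"grip":0.5},{"x":-27.9,"y":14.3,"z":3,"rx":0,"ry":0,"rz":-0.255,"grip":0.5},{"x":-27.9,"y":14.3,"z":5.5,"rx":0,"ry":0,"rz":-0.255,"grip":0.5},{"x":-27.9,"y":14.3,"z":7,"rx":0,"ry":0,"rz":-0.255,"grip":0.5},{"x":-27.9,"y":14.3,"z":7,"rx":0,"ry":0,"rz":-0.255,"grip":0.5},{"x":-27.9,"y":14.3,"z":7,"rx":0,"ry":0,"rz":-0.255,"grip":0.5}]'
python3 - <<'E'
from h import *
import pickle
status();s,_=tool()
zb=s['tool_pos'][2]-.1315; 
for n in('wrist','top','scene'):
    f=manip.grab_frame(n);pickle.dump(f,open('ab_%s.pkl'%n,'wb'))
    R=lambda L,W,z,c:(rect(f,s['tool_pos'][0]-.0008,s['tool_pos'][1],-2.86,L,W,z),c)
    d=[R(.135,.014,zb,(0,255,0)),R(.135,.014,zb+.171,(255,255,0))]
    if n=='wrist': crop(f,60,320,160,400,3,'ab_w.png'); crop(f,60,320,160,400,3,'ab_wo.png',d)
    elif n=='top': crop(f,120,300,360,540,4,'ab_t.png',d)
    else: crop(f,40,260,80,260,4,'ab_s.png'); crop(f,70,240,90,260,4,'ab_so.png',d)
plan((.5533,-.3177,.29),87.1)
E
```

```text
t: 9.75
tool_pos: [0.5531, -0.3174, 0.2905]
tool_rot: [0.0, 0.725, 0.689, 0.0]
ft_force: [0.5, -0.4, -1.2]
opening: 0.15
t 9.75 pos [ 0.5531 -0.3174  0.2905] jaw 87.12 tilt [ 0.0008 -0.0003] F [ 0.5 -0.4 -1.2] M [-0.02  0.03  0.03] open mm 14.1 q [ 0.    0.44  0.66  1.49 -0.27  1.3   2.21]
t 9.9 shift cm [0.03 0.02 0.07] rot [ 0.0016  0.0007 -0.0001]
```

View pics/ab_wo.png

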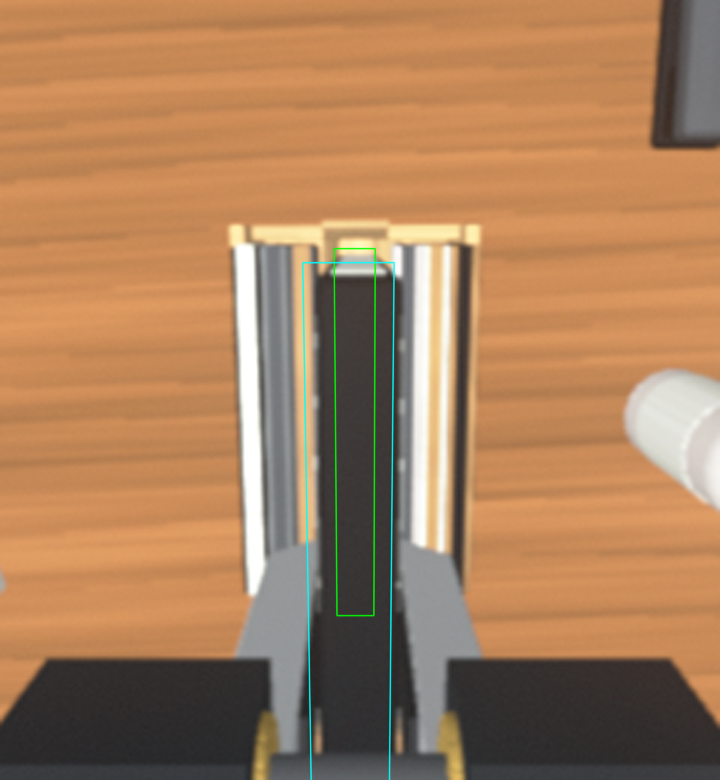

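View pics/ab_t.png

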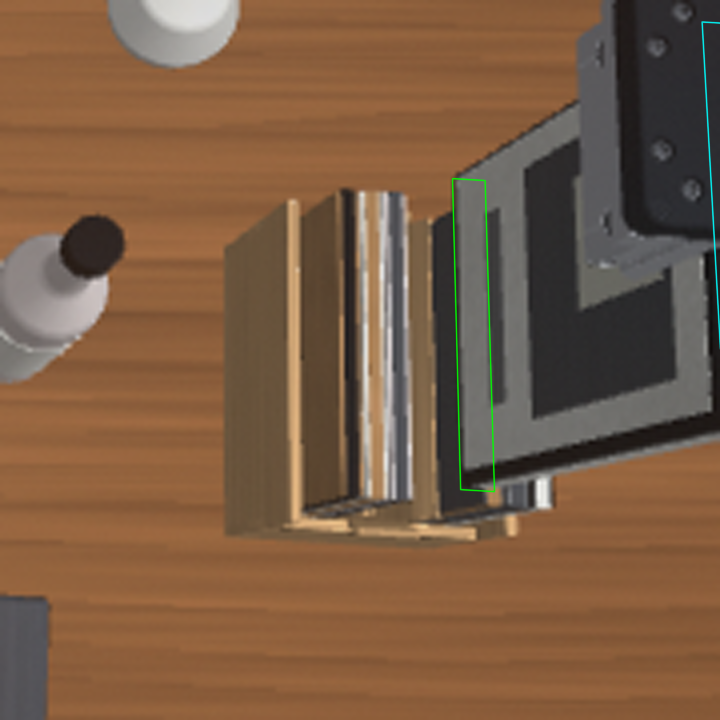

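View pics/ab_so.png

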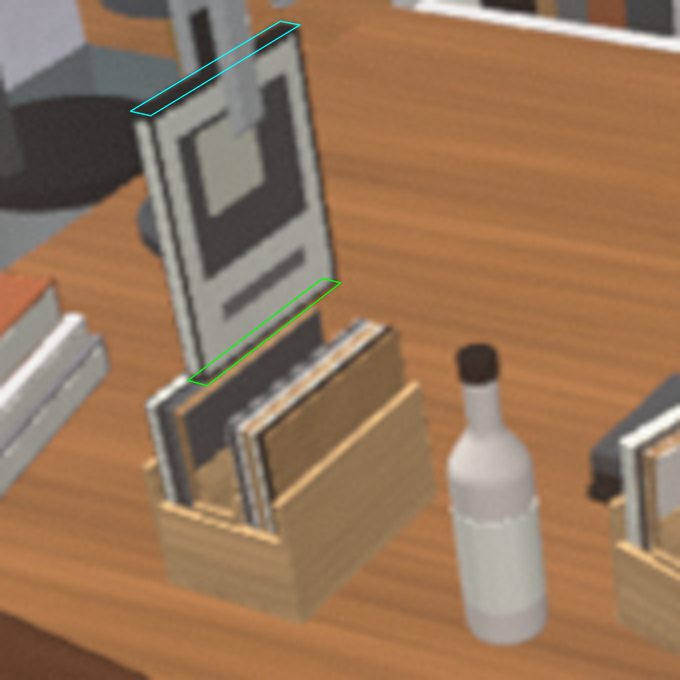

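```bash
python3 -m inch '[{"x":0,"y":0,"z":1.5,"rx":0,"ry":0,"rz":0,"grip":0.5},{"x":0,"y":0,"z":3,"rx":0,"ry":0,"rz":0,"grip":0.5},{"x":0,"y":0,"z":4.5,"rx":0,"ry":0,"rz":0,"grip":0.5},{"x":0,"y":0,"z":5.5,"rx":0,"ry":0,"rz":0,"grip":0.5},{"x":0,"y":0,"z":6.5,"rx":0,"ry":0,"rz":0,"grip":0.5},{"x":0,"y":0,"z":7,"rx":0,"ry":0,"rz":0,"grip":0.5},{"x":0,"y":0,"z":7.5,"rx":0,"ry":0,"rz":0,"grip":0.5},{"x":0,"y":0,"z":8,"rx":0,"ry":0,"rz":0,"grip":0.5},{"x":0,"y":0,"z":8,"rx":0,"ry":0,"rz":0,"grip":0.5},{"x":0,"y":0,"z":8,"rx":0,"ry":0,"rz":0,"grip":0.5}]'
python3 - <<'E'
from h import *
status();f=manip.grab_frame('wrist');crop(f,60,320,160,400,3,'in1_w.png');f=manip.grab_frame('scene');crop(f,90,260,90,260,4,'in1_s.png');status()
E
```

```text
t: 10.9
tool_pos: [0.5528, -0.3179, 0.2097]
tool_rot: [0.0, 0.725, 0.689, 0.0]
ft_force: [0.3, 0.4, -1.6]
opening: 0.152
t 10.9 pos [ 0.5528 -0.3179  0.2097] jaw 87.09 tilt [ 0.0003 -0.0002] F [ 0.3  0.4 -1.6] M [ 0.02 -0.04  0.03] open mm 14.3 q [ 0.02  0.5   0.63  1.59 -0.32  1.15  2.25]
t 11.0 pos [ 0.5528 -0.3179  0.2099] jaw 87.09 tilt [ 0.0005 -0.0003] F [-0.7  0.2 -1.7] M [-0.04  0.01  0.01] open mm 13.6 q [ 0.02  0.5   0.63  1.59 -0.32  1.15  2.25]
```

View pics/in1_w.png

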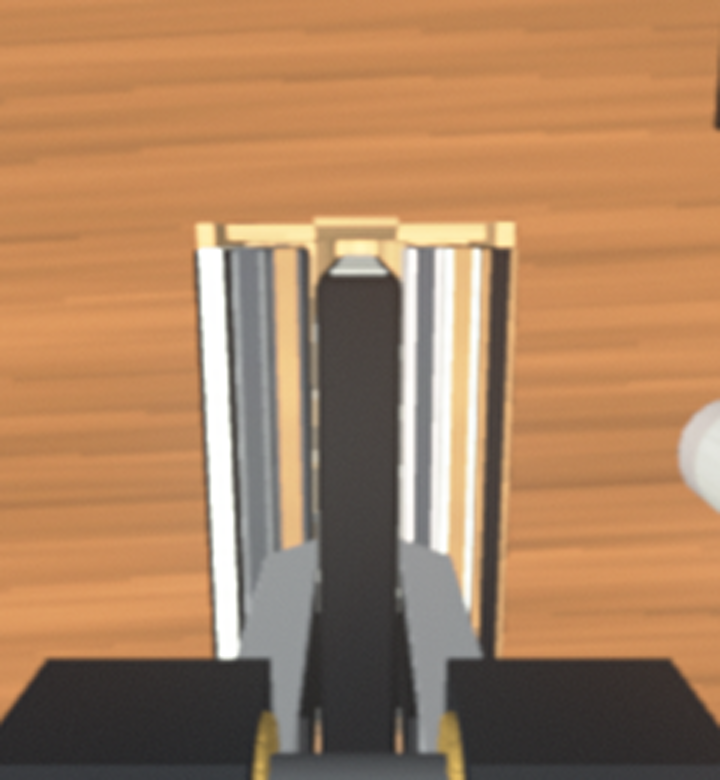

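View pics/in1_s.png

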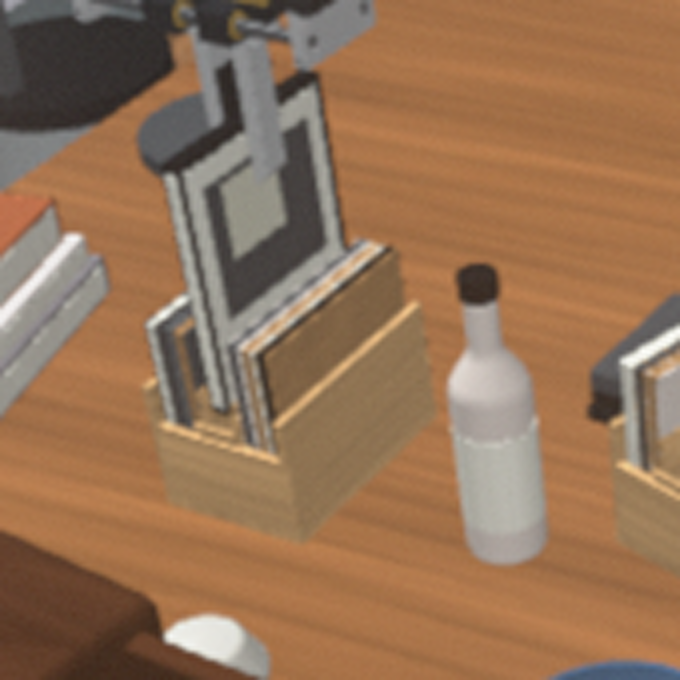

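```bash
python3 -m inch '[{"x":0,"y":0,"z":1,"rx":0,"ry":0,"rz":0,"grip":0.5},{"x":0,"y":0,"z":2,"rx":0,"ry":0,"rz":0,"grip":0.5},{"x":0,"y":0,"z":3,"rx":0,"ry":0,"rz":0,"grip":0.5},{"x":0,"y":0,"z":4,"rx":0,"ry":0,"rz":0,"grip":0.5},{"x":0,"y":0,"z":5,"rx":0,"ry":0,"rz":0,"grip":0.5},{"x":0,"y":0,"z":5.8,"rx":0,"ry":0,"rz":0,"grip":0.5},{"x":0,"y":0,"z":6.3,"rx":0,"ry":0,"rz":0,"grip":0.5},{"x":0,"y":0,"z":6.5,"rx":0,"ry":0,"rz":0,"grip":0.5},{"x":0,"y":0,"z":6.5,"rx":0,"ry":0,"rz":0,"grip":0.5}]'
python3 - <<'E'
from h import *
status()
E
```

```text
t: 11.9
tool_pos: [0.5527, -0.3178, 0.1444]
tool_rot: [0.0, 0.725, 0.689, -0.0]
ft_force: [0.8, -1.0, -1.1]
opening: 0.15
t 11.9 pos [ 0.5527 -0.3178  0.1444] jaw 87.09 tilt [-0.0001 -0.0001] F [ 0.8 -1.  -1.1] M [0.02 0.01 0.  ] open mm 14.1 q [ 0.04  0.57  0.6   1.65 -0.36  1.04  2.28]
```

5 mm to go; no contact forces. I'll creep down the rest.

```bash
python3 -m inch '[{"x":0,"y":0,"z":0.15,"rx":0,"ry":0,"rz":0,"grip":0.5},{"x":0,"y":0,"z":0.3,"rx":0,"ry":0,"rz":0,"grip":0.5},{"x":0,"y":0,"z":0.4,"rx":0,"ry":0,"rz":0,"grip":0.5},{"x":0,"y":0,"z":0.4,"rx":0,"ry":0,"rz":0,"grip":0.5},{"x":0,"y":0,"z":0.4,"rx":0,"ry":0,"rz":0,"grip":0.5}]'
python3 -c "from h import *;status()"
python3 -m inch '[{"x":0,"y":0,"z":0.05,"rx":0,"ry":0,"rz":0,"grip":0.5},{"x":0,"y":0,"z":0.1,"rx":0,"ry":0,"rz":0,"grip":0.5},{"x":0,"y":0,"z":0.1,"rx":0,"ry":0,"rz":0,"grip":0.5},{"x":0,"y":0,"z":0.1,"rx":0,"ry":0,"rz":0,"grip":0.5}]'
python3 -c "from h import *;status()"
```

```text
t: 12.4
tool_pos: [0.5527, -0.3178, 0.1406]
tool_rot: [0.0, 0.725, 0.689, 0.0]
ft_force: [-0.4, -0.0, -1.7]
opening: 0.146
t 12.4 pos [ 0.5527 -0.3178  0.1406] jaw 87.09 tilt [ 0.0001 -0.0001] F [-0.4 -0.  -1.7] M [ 0.05 -0.    0.01] open mm 13.7 q [ 0.05  0.57  0.6   1.66 -0.36  1.03  2.28]
t: 12.8
tool_pos: [0.5527, -0.3178, 0.1395]
tool_rot: [0.0, 0.725, 0.689, -0.0]
ft_force: [1.1, -0.1, -0.6]
opening: 0.147
t 12.8 pos [ 0.5527 -0.3178  0.1395] jaw 87.09 tilt [ 0.0001 -0.0002] F [ 1.1 -0.1 -0.6] M [0.04 0.   0.05] open mm 13.8 q [ 0.05  0.57  0.6   1.66 -0.36  1.03  2.28]
```

```bash
python3 -m inch '[{"x":0,"y":0,"z":0.05,"rx":0,"ry":0,"rz":0,"grip":0.5},{"x":0,"y":0,"z":0.05,"rx":0,"ry":0,"rz":0,"grip":0.5},{"x":0,"y":0,"z":0.05,"rx":0,"ry":0,"rz":0,"grip":0.5}]'
python3 -m inch '[{"x":0,"y":0,"z":0.05,"rx":0,"ry":0,"rz":0,"grip":0.5},{"x":0,"y":0,"z":0.05,"rx":0,"ry":0,"rz":0,"grip":0.5},{"x":0,"y":0,"z":0.05,"rx":0,"ry":0,"rz":0,"grip":0.5}]'
```

```text
t: 13.1
tool_pos: [0.5528, -0.3179, 0.1395]
tool_rot: [0.0, 0.725, 0.689, 0.0]
ft_force: [-2.6, 0.9, 7.2]
opening: 0.148
t: 13.4
tool_pos: [0.5528, -0.318, 0.1395]
tool_rot: [0.0, 0.725, 0.689, 0.0]
ft_force: [-5.5, 3.2, 13.3]
opening: 0.151
```

```bash
python3 -m inch '[{"x":0,"y":0,"z":-0.09,"rx":0,"ry":0,"rz":0,"grip":0.5},{"x":0,"y":0,"z":-0.09,"rx":0,"ry":0,"rz":0,"grip":0.5},{"x":0,"y":0,"z":-0.09,"rx":0,"ry":0,"rz":0,"grip":0.5}]'
python3 - <<'E'
from h import *
status();f=manip.grab_frame('wrist');crop(f,60,320,160,400,3,'in2_w.png');f=manip.grab_frame('scene');crop(f,90,260,90,260,4,'in2_s.png')
E
```

```text
t: 13.7
tool_pos: [0.5528, -0.3178, 0.1396]
tool_rot: [0.0, 0.725, 0.689, 0.0]
ft_force: [-1.3, 0.2, 4.0]
opening: 0.146
t 13.7 pos [ 0.5528 -0.3178  0.1396] jaw 87.09 tilt [ 0.0002 -0.0001] F [-1.3  0.2  4. ] M [0.29 0.23 0.03] open mm 13.7 q [ 0.05  0.57  0.6   1.66 -0.36  1.03  2.28]
```

View pics/in2_w.png

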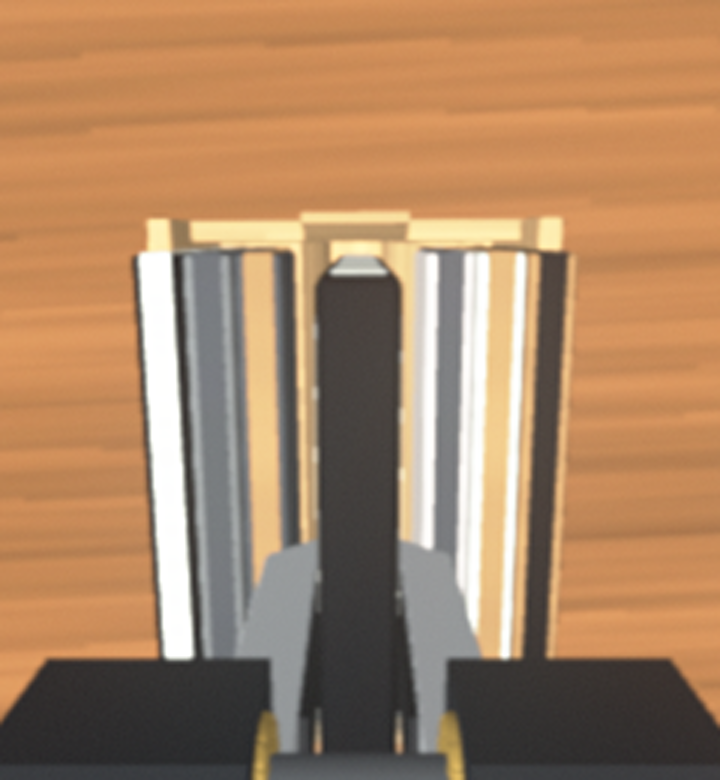

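View pics/in2_s.png

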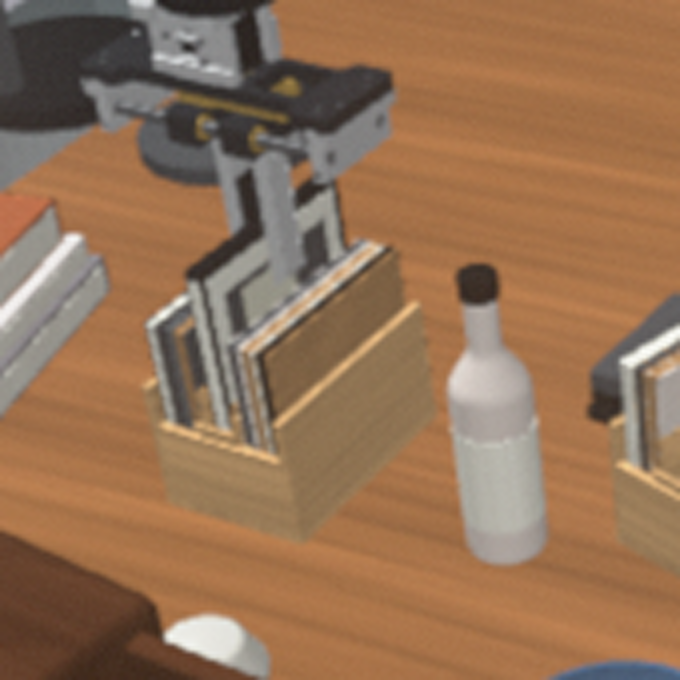

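```bash
python3 -m inch '[{"x":0,"y":0,"z":0,"rx":0,"ry":0,"rz":0,"grip":2},{"x":0,"y":0,"z":0,"rx":0,"ry":0,"rz":0,"grip":3.5},{"x":0,"y":0,"z":0,"rx":0,"ry":0,"rz":0,"grip":5},{"x":0,"y":0,"z":0,"rx":0,"ry":0,"rz":0,"grip":5},{"x":0,"y":0,"z":0,"rx":0,"ry":0,"rz":0,"grip":5},{"x":0,"y":0,"z":-2,"rx":0,"ry":0,"rz":0,"grip":5},{"x":0,"y":0,"z":-5,"rx":0,"ry":0,"rz":0,"grip":5},{"x":0,"y":0,"z":-9,"rx":0,"ry":0,"rz":0,"grip":5},{"x":0,"y":0,"z":-13,"rx":0,"ry":0,"rz":0,"grip":9.4},{"x":0,"y":0,"z":-16,"rx":0,"ry":0,"rz":0,"grip":9.4},{"x":0,"y":0,"z":-16,"rx":0,"ry":0,"rz":0,"grip":9.4},{"x":0,"y":0,"z":-16,"rx":0,"ry":0,"rz":0,"grip":9.4}]'
python3 - <<'E'
from h import *
status();f=manip.grab_frame('wrist');crop(f,100,290,190,380,4,'rel_w.png')
# box in stand from top view: target view pose
plan((.476,.2795,.32),113.7)
E
```

```text
t: 15.0
tool_pos: [0.5527, -0.3178, 0.2995]
tool_rot: [0.0, 0.725, 0.689, 0.0]
ft_force: [0.0, -0.9, -0.6]
opening: 0.837
t 15.0 pos [ 0.5527 -0.3178  0.2995] jaw 87.1 tilt [ 0.0006 -0.0001] F [ 0.  -0.9 -0.6] M [-0.02 -0.03  0.02] open mm 78.7 q [ 0.    0.43  0.67  1.48 -0.27  1.32  2.21]
t 15.05 shift cm [ 59.24 -10.67  -2.11] rot [-0.0007 -0.0006 -0.4643]
```

View pics/rel_w.png

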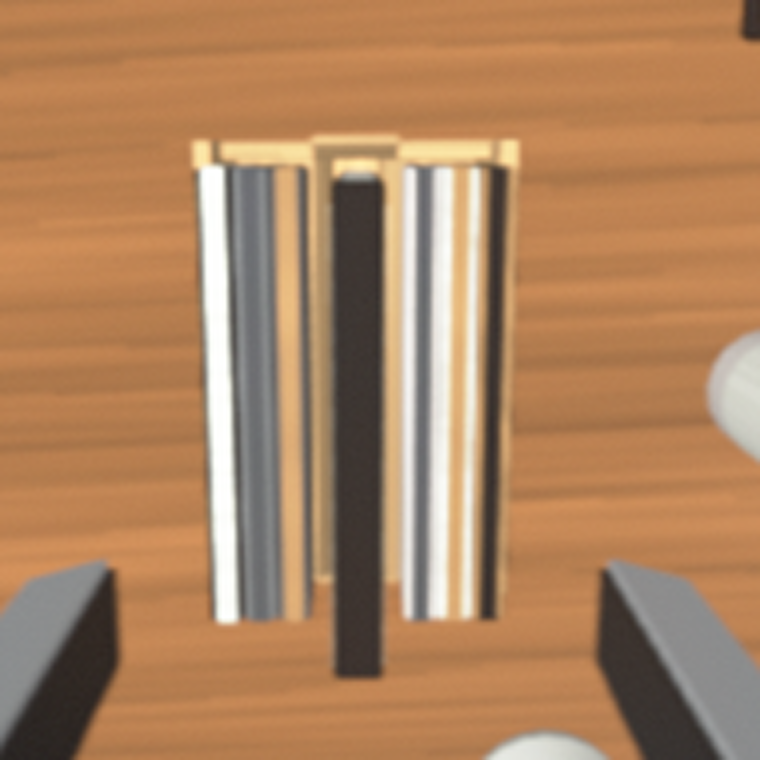

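```bash
python3 -m inch '[{"x":59.2,"y":-10.7,"z":-2.1,"rx":0,"ry":0,"rz":-0.464,"grip":9.4},{"x":59.2,"y":-10.7,"z":-2.1,"rx":0,"ry":0,"rz":-0.464,"grip":9.4},{"x":59.2,"y":-10.7,"z":-2.1,"rx":0,"ry":0,"rz":-0.464,"grip":9.4},{"x":59.2,"y":-10.7,"z":-2.1,"rx":0,"ry":0,"rz":-0.464,"grip":9.4},{"x":59.2,"y":-10.7,"z":-2.1,"rx":0,"ry":0,"rz":-0.464,"grip":9.4},{"x":59.2,"y":-10.7,"z":-2.1,"rx":0,"ry":0,"rz":-0.464,"grip":9.4},{"x":59.2,"y":-10.7,"z":-2.1,"rx":0,"ry":0,"rz":-0.464,"grip":9.4},{"x":59.2,"y":-10.7,"z":-2.1,"rx":0,"ry":0,"rz":-0.464,"grip":9.4},{"x":59.2,"y":-10.7,"z":-2.1,"rx":0,"ry":0,"rz":-0.464,"grip":9.4},{"x":59.2,"y":-10.7,"z":-2.1,"rx":0,"ry":0,"rz":-0.464,"grip":9.4},{"x":59.2,"y":-10.7,"z":-2.1,"rx":0,"ry":0,"rz":-0.464,"grip":9.4},{"x":59.2,"y":-10.7,"z":-2.1,"rx":0,"ry":0,"rz":-0.464,"grip":9.4},{"x":59.2,"y":-10.7,"z":-2.1,"rx":0,"ry":0,"rz":-0.464,"grip":9.4},{"x":59.2,"y":-10.7,"z":-2.1,"rx":0,"ry":0,"rz":-0.464,"grip":9.4},{"x":59.2,"y":-10.7,"z":-2.1,"rx":0,"ry":0,"rz":-0.464,"grip":9.4},{"x":59.2,"y":-10.7,"z":-2.1,"rx":0,"ry":0,"rz":-0.464,"grip":9.4},{"x":59.2,"y":-10.7,"z":-2.1,"rx":0,"ry":0,"rz":-0.464,"grip":9.4}]'
python3 - <<'E'
from h import *
import pickle
status();f=manip.grab_frame('wrist');pickle.dump(f,open('w_box.pkl','wb'));R=lambda L,W,z,c:(rect(f,.476,.2795,23.7,L,W,z),c)
crop(f,100,300,180,380,4,'box_w.png',[R(.135,.03,.179,(255,255,0)),R(.150,.074,0,(0,255,0))])
plan((.476,.2795,.32),113.7)
E
```

```text
t: 16.75
tool_pos: [0.4762, 0.2779, 0.3203]
tool_rot: [0.0, 0.548, 0.837, -0.0]
ft_force: [0.0, 0.6, -0.4]
opening: 1.0
t 16.75 pos [0.4762 0.2779 0.3203] jaw 113.59 tilt [ 0.     -0.0001] F [ 0.   0.6 -0.4] M [ 0.07 -0.03  0.01] open mm 94.0 q [-0.79  0.2   0.24  1.65 -0.05  1.3   1.44]
t 16.8 shift cm [0.14 0.04 0.04] rot [ 0.0001  0.0001 -0.0017]
```

View pics/box_w.png

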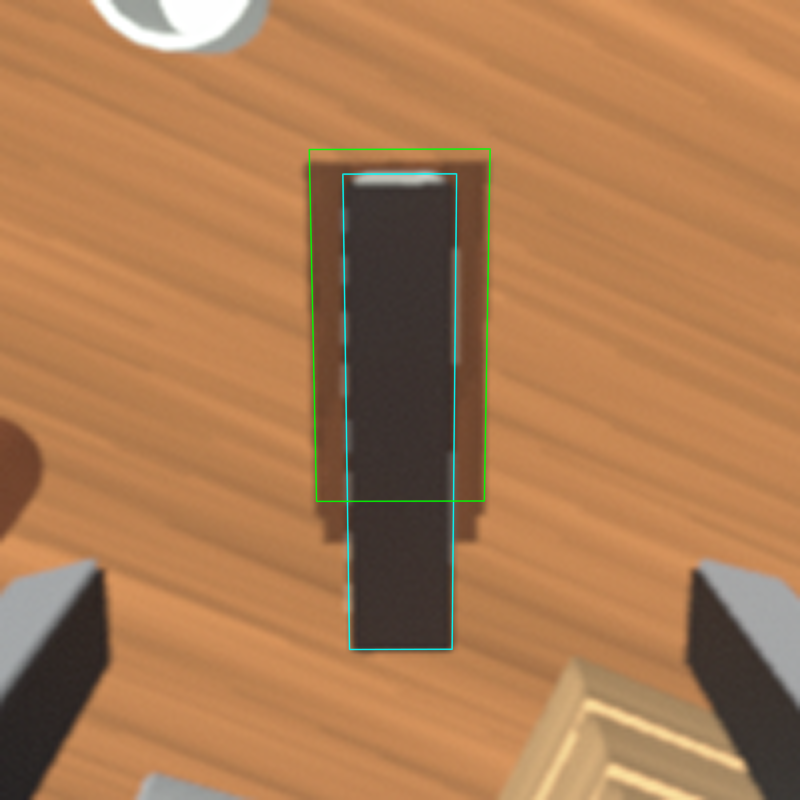

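```bash
python3 -m inch '[{"x":0.1,"y":0.05,"z":4,"rx":0,"ry":0,"rz":0,"grip":6},{"x":0.1,"y":0.05,"z":8,"rx":0,"ry":0,"rz":0,"grip":6},{"x":0.1,"y":0.05,"z":11,"rx":0,"ry":0,"rz":0,"grip":6},{"x":0.1,"y":0.05,"z":13,"rx":0,"ry":0,"rz":0,"grip":6},{"x":0.1,"y":0.05,"z":13,"rx":0,"ry":0,"rz":0,"grip":6},{"x":0.1,"y":0.05,"z":13,"rx":0,"ry":0,"rz":0,"grip":6}]'
python3 - <<'E'
from h import *
status();f=manip.grab_frame('wrist');crop(f,100,300,180,380,3,'box_w2.png')
plan((.4763,.2788,.1395),113.7)
E
```

```text
t: 17.4
tool_pos: [0.4763, 0.2799, 0.1911]
tool_rot: [0.0, 0.547, 0.837, 0.0]
ft_force: [1.5, 0.8, -0.2]
opening: 0.639
t 17.4 pos [0.4763 0.2799 0.1911] jaw 113.65 tilt [0.0003 0.    ] F [ 1.5  0.8 -0.2] M [ 0.01 -0.04  0.04] open mm 60.1 q [-0.78  0.31  0.23  1.82 -0.08  1.02  1.47]
t 17.45 shift cm [-0.11 -0.08  5.21] rot [ 0.0015 -0.0002 -0.0008]
```

View pics/box_w2.png

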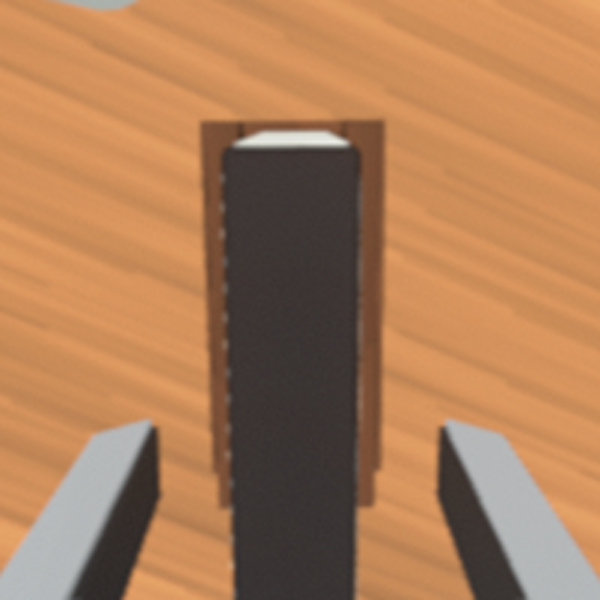

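```bash
python3 -m inch '[{"x":-0.1,"y":-0.05,"z":2,"rx":0,"ry":0,"rz":0,"grip":6},{"x":-0.1,"y":-0.05,"z":4,"rx":0,"ry":0,"rz":0,"grip":6},{"x":-0.1,"y":-0.05,"z":5.2,"rx":0,"ry":0,"rz":0,"grip":6},{"x":-0.1,"y":-0.05,"z":5.2,"rx":0,"ry":0,"rz":0,"grip":6},{"x":-0.1,"y":-0.05,"z":5.2,"rx":0,"ry":0,"rz":0,"grip":4},{"x":-0.1,"y":-0.05,"z":5.2,"rx":0,"ry":0,"rz":0,"grip":3},{"x":-0.1,"y":-0.05,"z":5.2,"rx":0,"ry":0,"rz":0,"grip":2},{"x":-0.1,"y":-0.05,"z":5.2,"rx":0,"ry":0,"rz":0,"grip":2},{"x":-0.1,"y":-0.05,"z":5.2,"rx":0,"ry":0,"rz":0,"grip":2},{"x":-0.1,"y":-0.05,"z":5.2,"rx":0,"ry":0,"rz":0,"grip":2},{"x":-0.1,"y":-0.05,"z":5.2,"rx":0,"ry":0,"rz":0,"grip":2}]'
python3 -c "from h import *;status()"
```

```text
t: 18.55
tool_pos: [0.4761, 0.279, 0.1388]
tool_rot: [0.0, 0.547, 0.837, 0.0]
ft_force: [-1.6, -1.3, 5.7]
opening: 0.318
t 18.55 pos [0.4761 0.279  0.1388] jaw 113.67 tilt [0.0004 0.0003] F [-1.6 -1.3  5.7] M [ 0.    0.3  -0.01] open mm 29.9 q [-0.77  0.37  0.22  1.87 -0.1   0.92  1.49]
```

```bash
python3 -m inch '[{"x":0,"y":0,"z":-0.5,"rx":0,"ry":0,"rz":0,"grip":2},{"x":0,"y":0,"z":-1.5,"rx":0,"ry":0,"rz":0,"grip":2},{"x":0,"y":0,"z":-3,"rx":0,"ry":0,"rz":0,"grip":2},{"x":0,"y":0,"z":-5,"rx":0,"ry":0,"rz":0,"grip":2},{"x":0,"y":0,"z":-8,"rx":0,"ry":0,"rz":0,"grip":2},{"x":0,"y":0,"z":-11,"rx":0,"ry":0,"rz":0,"grip":2},{"x":0,"y":0,"z":-14,"rx":0,"ry":0,"rz":0,"grip":2},{"x":0,"y":0,"z":-17,"rx":0,"ry":0,"rz":0,"grip":2},{"x":0,"y":0,"z":-20,"rx":0,"ry":0,"rz":0,"grip":2},{"x":0,"y":0,"z":-23,"rx":0,"ry":0,"rz":0,"grip":2},{"x":0,"y":0,"z":-25,"rx":0,"ry":0,"rz":0,"grip":2},{"x":0,"y":0,"z":-25,"rx":0,"ry":0,"rz":0,"grip":2}]'
python3 - <<'E'
from h import *
status();f=manip.grab_frame('wrist');crop(f,60,320,160,400,3,'bh_w.png');f=manip.grab_frame('scene');crop(f,0,280,200,500,2,'bh_s.png')
f=manip.grab_frame('top');cv2.imwrite('pics/bh_t.png',f['image'][:,:,::-1])
plan((.501,-.006,.388),71.7)
for c in [(221,191),(222,196)]: print(ray(f,c,0))
E
```

```text
t: 19.75
tool_pos: [0.4764, 0.279, 0.3912]
tool_rot: [0.001, 0.547, 0.837, 0.002]
ft_force: [0.1, 0.6, -3.7]
opening: 0.319
t 19.75 pos [0.4764 0.279  0.3912] jaw 113.67 tilt [0.0032 0.0023] F [ 0.1  0.6 -3.7] M [ 0.09 -0.05 -0.  ] open mm 30.0 q [-0.79  0.17  0.25  1.54 -0.04  1.44  1.44]
t 19.9 shift cm [-27.09  -9.09  -0.06] rot [-0.0014  0.0009  0.7326]
[0.60510883 0.14467241 0.        ]
[0.59424814 0.14213445 0.        ]
```

View pics/bh_w.png

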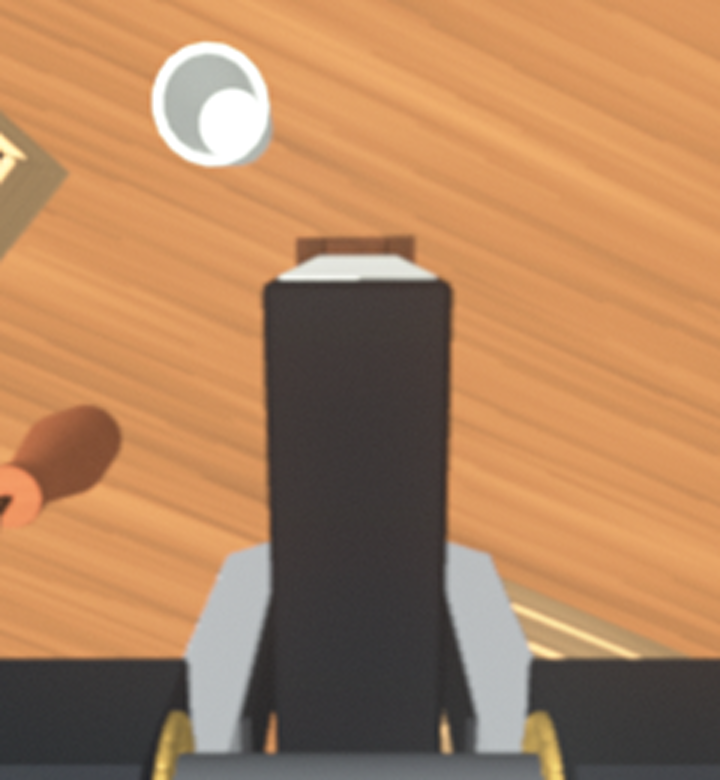

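View pics/bh_s.png

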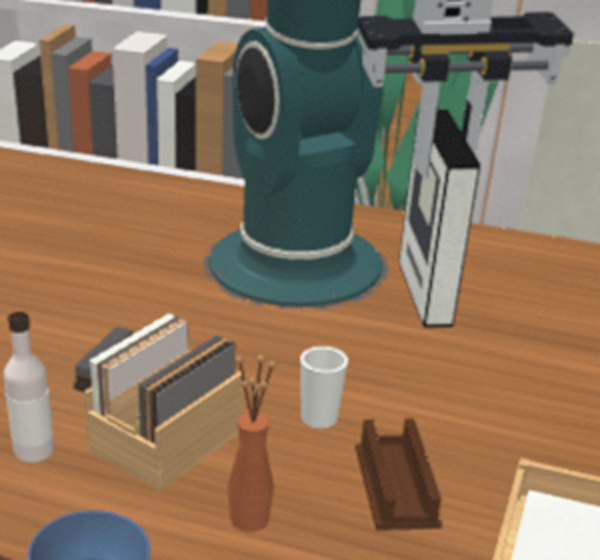

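View pics/bh_t.png

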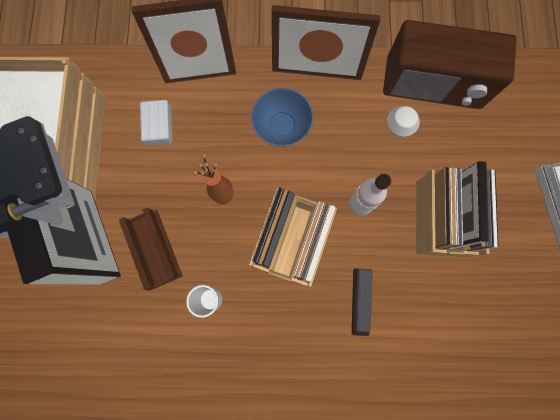

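Run:
```python
from h import *
f=manip.grab_frame('top')
R=lambda L,W,z,c:(rect(f,.5005,-.0072,-18,L,W,z),c)
crop(f,180,295,245,345,7,'wt.png')
crop(f,180,295,245,345,7,'wt_o.png',[R(.142,.033,.008,(0,0,255)),R(.142,.043,.092,(255,0,255)),R(.142,.045,.133,(255,255,0)),R(.154,.12,0,(0,255,0))])
```

```text
(no output)
```

View pics/wt.png

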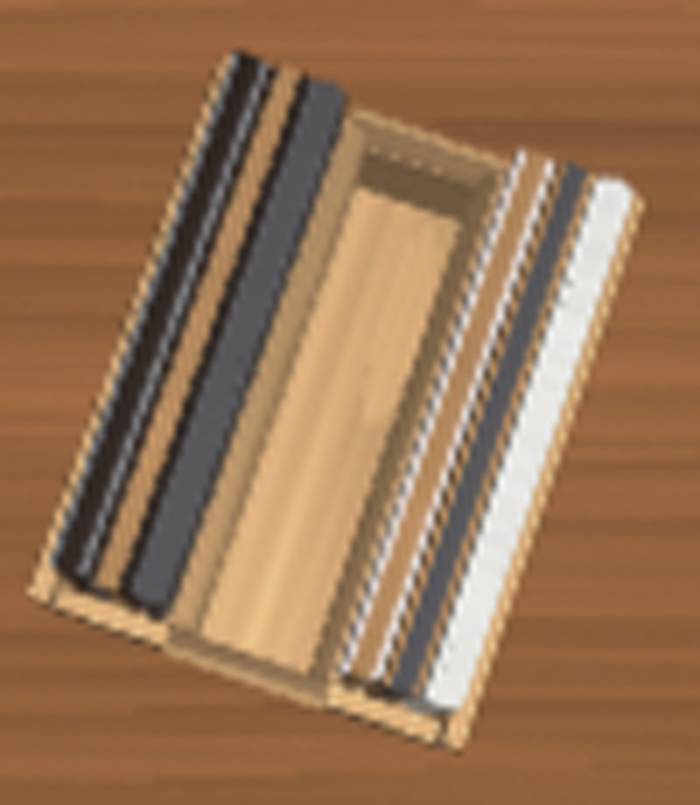

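View pics/wt_o.png

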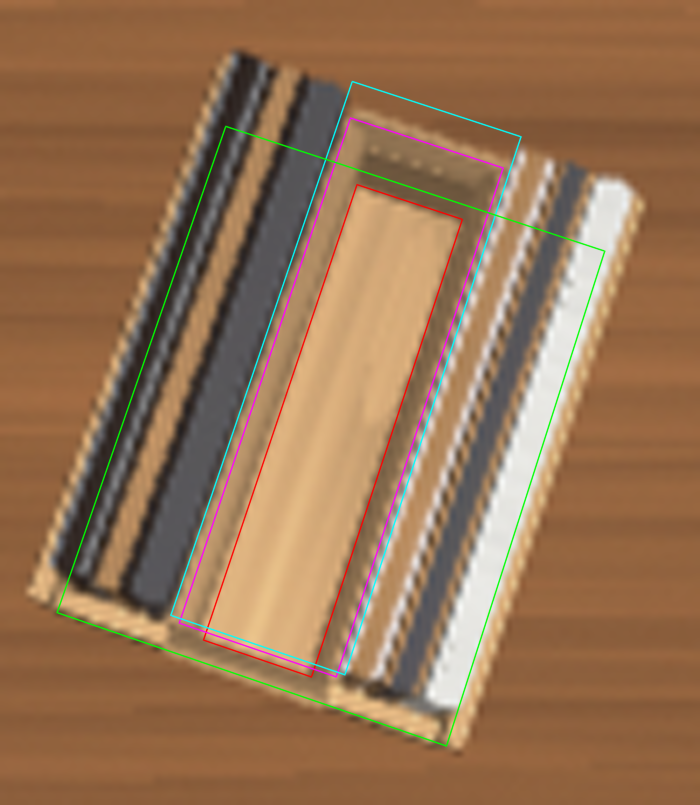

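Run:
```python
from h import *
plan((.5003,-.0073,.388),71.9)
```

```text
t 19.95 shift cm [-27.19  -9.2   -0.07] rot [-0.0017  0.0013  0.7292]
```

```bash
python3 -m inch '[{"x":-2,"y":-0.7,"z":0,"rx":0,"ry":0,"rz":0.05,"grip":2},{"x":-5,"y":-1.7,"z":0,"rx":0,"ry":0,"rz":0.13,"grip":2},{"x":-8.5,"y":-2.9,"z":0,"rx":0,"ry":0,"rz":0.23,"grip":2},{"x":-12,"y":-4,"z":0,"rx":0,"ry":0,"rz":0.33,"grip":2},{"x":-15.5,"y":-5.2,"z":0,"rx":0,"ry":0,"rz":0.43,"grip":2},{"x":-19,"y":-6.4,"z":0,"rx":0,"ry":0,"rz":0.53,"grip":2},{"x":-22,"y":-7.4,"z":0,"rx":0,"ry":0,"rz":0.62,"grip":2},{"x":-24.5,"y":-8.3,"z":0,"rx":0,"ry":0,"rz":0.69,"grip":2},{"x":-26.3,"y":-8.9,"z":0,"rx":0,"ry":0,"rz":0.72,"grip":2},{"x":-27.2,"y":-9.2,"z":0,"rx":0,"ry":0,"rz":0.729,"grip":2},{"x":-27.2,"y":-9.2,"z":0,"rx":0,"ry":0,"rz":0.729,"grip":2},{"x":-27.2,"y":-9.2,"z":0,"rx":0,"ry":0,"rz":0.729,"grip":2},{"x":-27.2,"y":-9.2,"z":3,"rx":0,"ry":0,"rz":0.729,"grip":2},{"x":-27.2,"y":-9.2,"z":6,"rx":0,"ry":0,"rz":0.729,"grip":2},{"x":-27.2,"y":-9.2,"z":8.5,"rx":0,"ry":0,"rz":0.729,"grip":2},{"x":-27.2,"y":-9.2,"z":10,"rx":0,"ry":0,"rz":0.729,"grip":2},{"x":-27.2,"y":-9.2,"z":10,"rx":0,"ry":0,"rz":0.729,"grip":2},{"x":-27.2,"y":-9.2,"z":10,"rx":0,"ry":0,"rz":0.729,"grip":2}]'
python3 - <<'E'
from h import *
status();s,_=tool();zb=s['tool_pos'][2]-.1312
f=manip.grab_frame('wrist');crop(f,60,320,160,400,3,'bw_w.png')
for n,a in(('top',(150,330,200,400,4)),('scene',(40,260,200,400,3.5))):
    f=manip.grab_frame(n)
    R=lambda L,W,z,c:(rect(f,s['tool_pos'][0],s['tool_pos'][1],-18.1,L,W,z),c)
    crop(f,*a,'bw_%s.png'%n,[R(.135,.03,zb,(0,255,0))])
plan((.5003,-.0073,.288),71.9)
E
```

```text
t: 21.75
tool_pos: [0.5011, -0.0063, 0.2889]
tool_rot: [0.0, 0.809, 0.588, 0.0]
ft_force: [-0.1, -0.2, -2.4]
opening: 0.319
t 21.75 pos [ 0.5011 -0.0063  0.2889] jaw 72.0 tilt [ 0.0001 -0.0001] F [-0.1 -0.2 -2.4] M [ 0.02 -0.05 -0.01] open mm 29.9 q [-0.51  0.12  0.51  1.82 -0.06  1.21  1.27]
t 21.9 shift cm [-0.08 -0.08  0.13] rot [ 0.0012 -0.0007  0.0008]
```

View pics/bw_w.png

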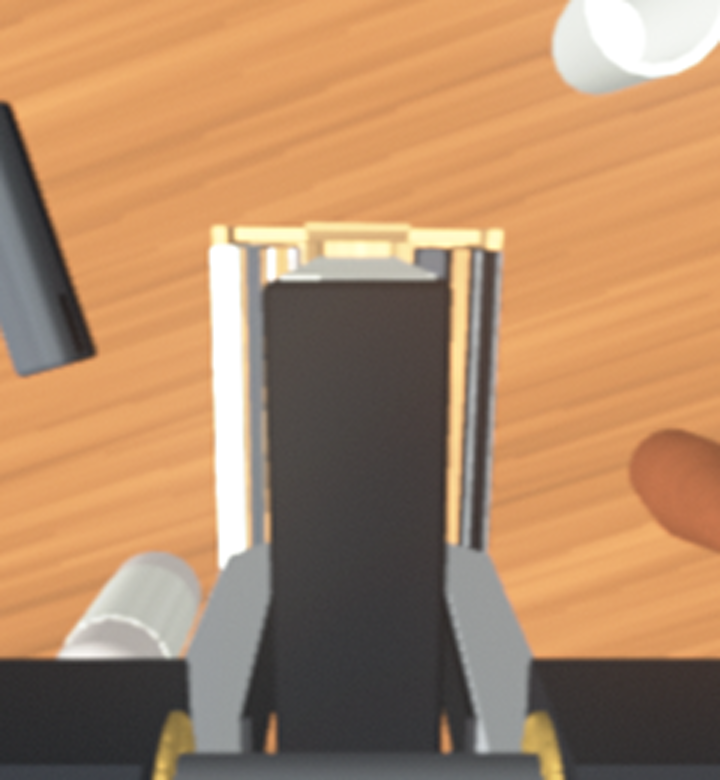

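View pics/bw_top.png

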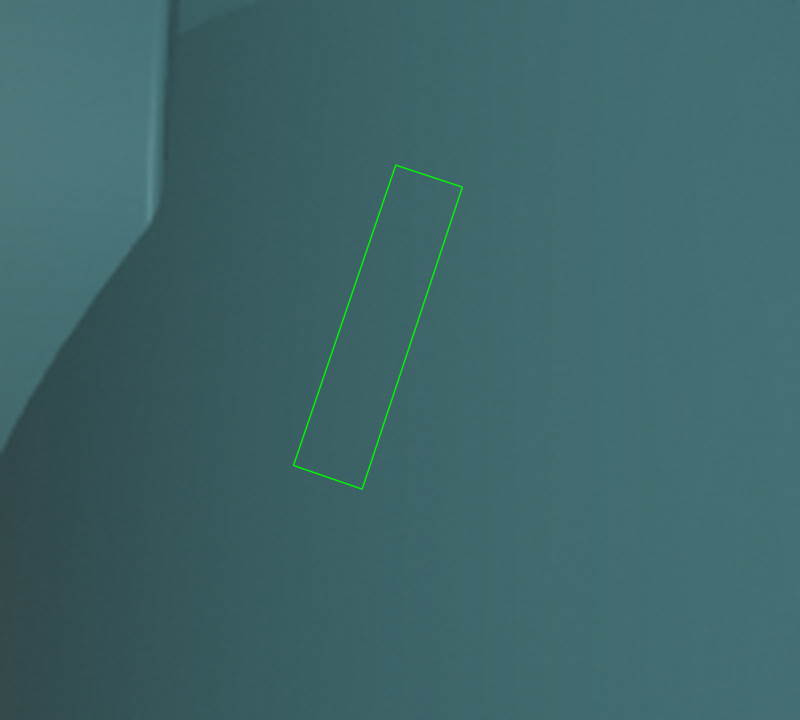

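View pics/bw_scene.png

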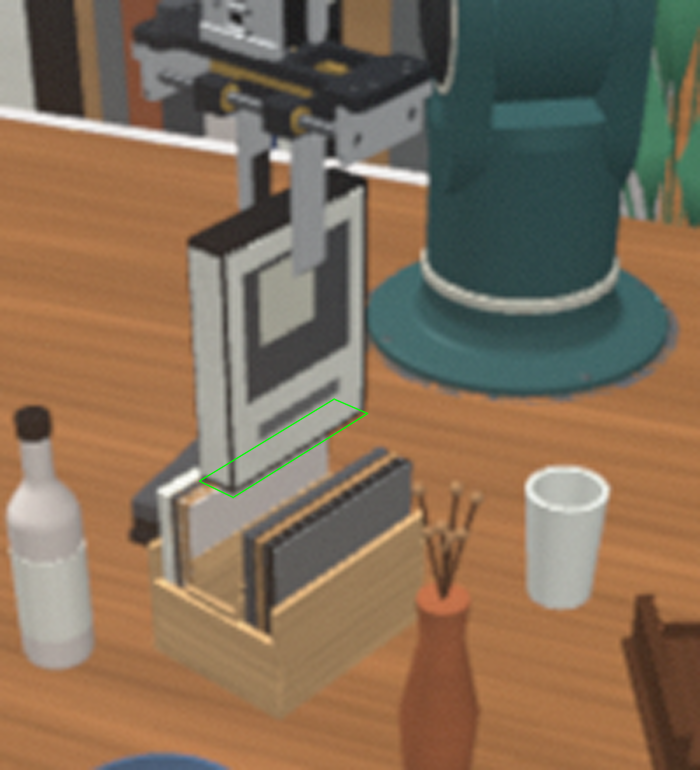

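```bash
python3 -m inch '[{"x":-0.04,"y":-0.1,"z":1.5,"rx":0,"ry":0,"rz":0,"grip":2},{"x":-0.04,"y":-0.1,"z":3,"rx":0,"ry":0,"rz":0,"grip":2},{"x":-0.04,"y":-0.1,"z":4.5,"rx":0,"ry":0,"rz":0,"grip":2},{"x":-0.04,"y":-0.1,"z":5.5,"rx":0,"ry":0,"rz":0,"grip":2},{"x":-0.04,"y":-0.1,"z":6.2,"rx":0,"ry":0,"rz":0,"grip":2},{"x":-0.04,"y":-0.1,"z":6.5,"rx":0,"ry":0,"rz":0,"grip":2},{"x":-0.04,"y":-0.1,"z":6.5,"rx":0,"ry":0,"rz":0,"grip":2},{"x":-0.04,"y":-0.1,"z":6.5,"rx":0,"ry":0,"rz":0,"grip":2}]'
python3 - <<'E'
from h import *
status();f=manip.grab_frame('wrist');crop(f,60,320,160,400,3,'bi_w.png');f=manip.grab_frame('scene');crop(f,80,260,220,360,4,'bi_s.png');status()
E
```

```text
t: 22.7
tool_pos: [0.5, -0.0073, 0.2239]
tool_rot: [0.0, 0.81, 0.587, 0.0]
ft_force: [-0.6, -0.8, -3.8]
opening: 0.322
t 22.7 pos [ 0.5    -0.0073  0.2239] jaw 71.91 tilt [ 0.0006 -0.    ] F [-0.6 -0.8 -3.8] M [-0.    0.03  0.  ] open mm 30.3 q [-0.5   0.19  0.51  1.91 -0.1   1.07  1.31]
t 22.8 pos [ 0.5    -0.0073  0.2238] jaw 71.91 tilt [0.0007 0.    ] F [ 1.1 -0.3 -4.4] M [-0.04 -0.02  0.02] open mm 30.0 q [-0.5   0.19  0.51  1.91 -0.1   1.07  1.31]
```

View pics/bi_w.png

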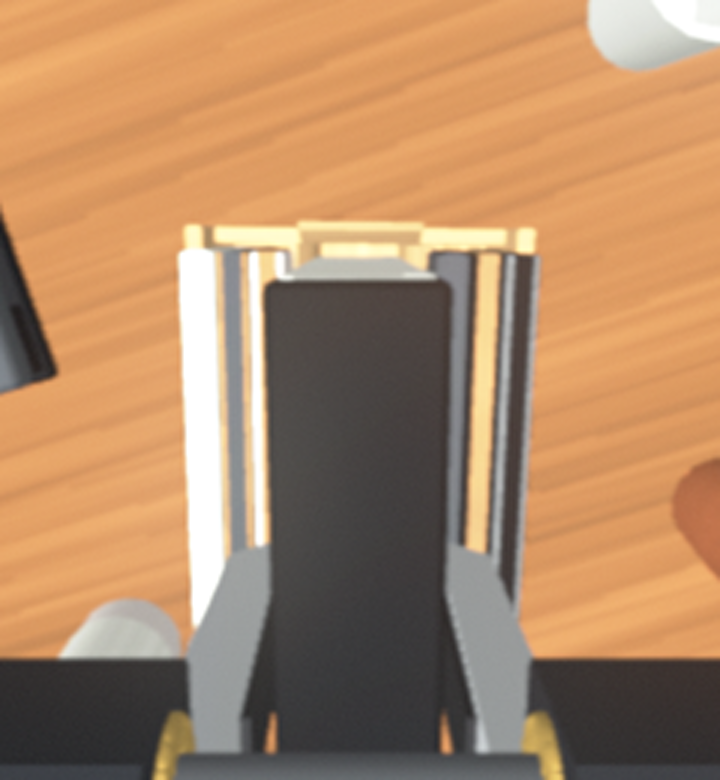

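View pics/bi_s.png

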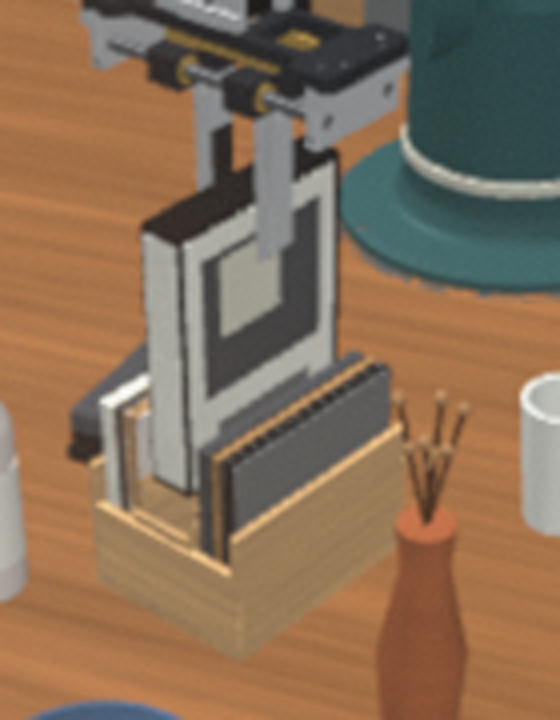

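```bash
python3 -m inch '[{"x":0.05,"y":0,"z":0.3,"rx":0,"ry":0,"rz":0.007,"grip":2},{"x":0.05,"y":0,"z":0.7,"rx":0,"ry":0,"rz":0.007,"grip":2},{"x":0.05,"y":0,"z":1.1,"rx":0,"ry":0,"rz":0.007,"grip":2},{"x":0.05,"y":0,"z":1.5,"rx":0,"ry":0,"rz":0.007,"grip":2},{"x":0.05,"y":0,"z":1.8,"rx":0,"ry":0,"rz":0.007,"grip":2},{"x":0.05,"y":0,"z":1.8,"rx":0,"ry":0,"rz":0.007,"grip":2}]'
python3 - <<'E'
from h import *
status();f=manip.grab_frame('wrist');crop(f,60,320,160,400,3,'bi_w2.png');status()
E
```

```text
t: 23.4
tool_pos: [0.4997, -0.0068, 0.2049]
tool_rot: [-0.0, 0.812, 0.584, -0.0]
ft_force: [0.7, -0.0, -3.1]
opening: 0.319
t 23.4 pos [ 0.4997 -0.0068  0.2049] jaw 71.5 tilt [-0.0008 -0.0003] F [ 0.7 -0.  -3.1] M [-0.02 -0.02 -0.  ] open mm 30.0 q [-0.49  0.21  0.51  1.93 -0.12  1.03  1.31]
t 23.45 pos [ 0.4998 -0.0068  0.2052] jaw 71.51 tilt [-0.0004 -0.0002] F [ 0.2 -0.2 -4. ] M [ 0.03 -0.02  0.03] open mm 29.7 q [-0.49  0.21  0.51  1.93 -0.12  1.03  1.31]
```

View pics/bi_w2.png

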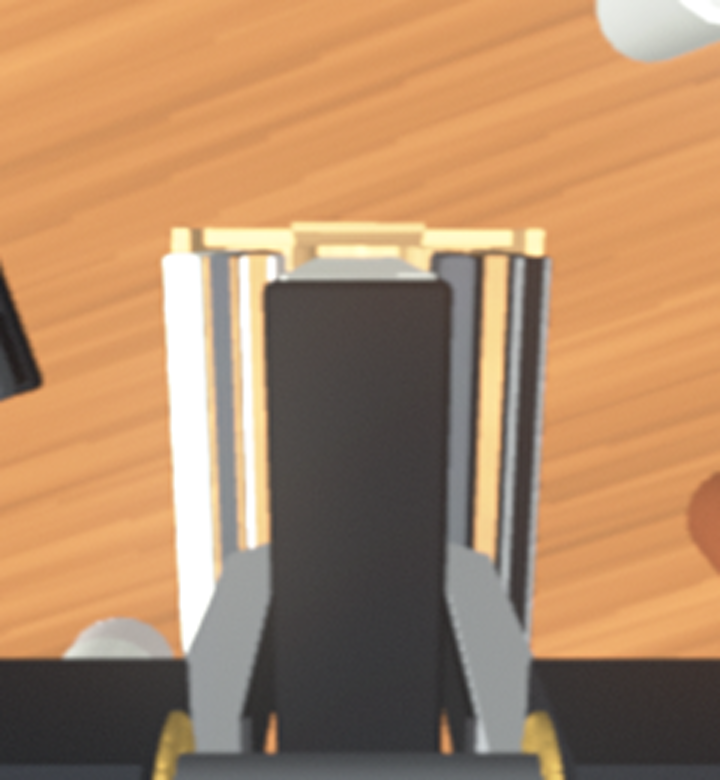

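```bash
python3 -m inch '[{"x":0,"y":0,"z":0.8,"rx":0,"ry":0,"rz":0,"grip":2},{"x":0,"y":0,"z":1.6,"rx":0,"ry":0,"rz":0,"grip":2},{"x":0,"y":0,"z":2.4,"rx":0,"ry":0,"rz":0,"grip":2},{"x":0,"y":0,"z":3.2,"rx":0,"ry":0,"rz":0,"grip":2},{"x":0,"y":0,"z":4,"rx":0,"ry":0,"rz":0,"grip":2},{"x":0,"y":0,"z":4.8,"rx":0,"ry":0,"rz":0,"grip":2},{"x":0,"y":0,"z":5.5,"rx":0,"ry":0,"rz":0,"grip":2},{"x":0,"y":0,"z":6,"rx":0,"ry":0,"rz":0,"grip":2},{"x":0,"y":0,"z":6.2,"rx":0,"ry":0,"rz":0,"grip":2},{"x":0,"y":0,"z":6.2,"rx":0,"ry":0,"rz":0,"grip":2}]'
python3 -m inch '[{"x":0,"y":0,"z":0.1,"rx":0,"ry":0,"rz":0,"grip":2},{"x":0,"y":0,"z":0.2,"rx":0,"ry":0,"rz":0,"grip":2},{"x":0,"y":0,"z":0.3,"rx":0,"ry":0,"rz":0,"grip":2},{"x":0,"y":0,"z":0.3,"rx":0,"ry":0,"rz":0,"grip":2}]'
```

```text
t: 24.45
tool_pos: [0.4999, -0.0068, 0.1432]
tool_rot: [0.0, 0.812, 0.584, -0.0]
ft_force: [-0.8, -0.5, -2.7]
opening: 0.319
t: 24.85
tool_pos: [0.4999, -0.0068, 0.1403]
tool_rot: [0.0, 0.812, 0.584, -0.0]
ft_force: [-0.5, 0.1, -4.0]
opening: 0.32
```

```bash
python3 -m inch '[{"x":0,"y":0,"z":0.05,"rx":0,"ry":0,"rz":0,"grip":2},{"x":0,"y":0,"z":0.1,"rx":0,"ry":0,"rz":0,"grip":2},{"x":0,"y":0,"z":0.1,"rx":0,"ry":0,"rz":0,"grip":2},{"x":0,"y":0,"z":0.1,"rx":0,"ry":0,"rz":0,"grip":2}]'
python3 -m inch '[{"x":0,"y":0,"z":0.05,"rx":0,"ry":0,"rz":0,"grip":2},{"x":0,"y":0,"z":0.05,"rx":0,"ry":0,"rz":0,"grip":2},{"x":0,"y":0,"z":0.05,"rx":0,"ry":0,"rz":0,"grip":2}]'
```

```text
t: 25.25
tool_pos: [0.4999, -0.0068, 0.1394]
tool_rot: [0.0, 0.812, 0.584, -0.0]
ft_force: [0.7, 0.1, -4.2]
opening: 0.317
t: 25.55
tool_pos: [0.4999, -0.0068, 0.1389]
tool_rot: [0.0, 0.812, 0.584, -0.0]
ft_force: [-0.1, 0.3, -3.3]
opening: 0.317
```

```bash
python3 -m inch '[{"x":0,"y":0,"z":0.05,"rx":0,"ry":0,"rz":0,"grip":2},{"x":0,"y":0,"z":0.05,"rx":0,"ry":0,"rz":0,"grip":2},{"x":0,"y":0,"z":0.05,"rx":0,"ry":0,"rz":0,"grip":2}]'
python3 -m inch '[{"x":0,"y":0,"z":0.05,"rx":0,"ry":0,"rz":0,"grip":2},{"x":0,"y":0,"z":0.05,"rx":0,"ry":0,"rz":0,"grip":2},{"x":0,"y":0,"z":0.05,"rx":0,"ry":0,"rz":0,"grip":2}]'
```

```text
t: 25.85
tool_pos: [0.5, -0.0068, 0.1388]
tool_rot: [-0.0, 0.812, 0.584, 0.0]
ft_force: [-4.2, -0.2, 6.7]
opening: 0.317
t: 26.15
tool_pos: [0.5001, -0.0068, 0.1388]
tool_rot: [-0.0, 0.812, 0.584, 0.0]
ft_force: [-8.6, -0.2, 17.9]
opening: 0.317
```

Contact at exactly the pick-up height (0.1388), so the box is on the floor. I'll relieve the preload, release, retreat and check.

```bash
python3 -m inch '[{"x":0,"y":0,"z":-0.09,"rx":0,"ry":0,"rz":0,"grip":2},{"x":0,"y":0,"z":-0.09,"rx":0,"ry":0,"rz":0,"grip":2},{"x":0,"y":0,"z":-0.09,"rx":0,"ry":0,"rz":0,"grip":2},{"x":0,"y":0,"z":-0.09,"rx":0,"ry":0,"rz":0,"grip":4},{"x":0,"y":0,"z":-0.09,"rx":0,"ry":0,"rz":0,"grip":6},{"x":0,"y":0,"z":-0.09,"rx":0,"ry":0,"rz":0,"grip":6},{"x":0,"y":0,"z":-0.09,"rx":0,"ry":0,"rz":0,"grip":6},{"x":0,"y":0,"z":-2,"rx":0,"ry":0,"rz":0,"grip":6},{"x":0,"y":0,"z":-5,"rx":0,"ry":0,"rz":0,"grip":6},{"x":0,"y":0,"z":-9,"rx":0,"ry":0,"rz":0,"grip":6},{"x":0,"y":0,"z":-13,"rx":0,"ry":0,"rz":0,"grip":6},{"x":0,"y":0,"z":-16,"rx":0,"ry":0,"rz":0,"grip":9.4},{"x":0,"y":0,"z":-16,"rx":0,"ry":0,"rz":0,"grip":9.4},{"x":0,"y":0,"z":-16,"rx":0,"ry":0,"rz":0,"grip":9.4}]'
python3 - <<'E'
from h import *
status();f=manip.grab_frame('wrist');cv2.imwrite('pics/fin_w.png',f['image'][:,:,::-1]);crop(f,100,290,190,380,4,'fin_wz.png')
f=manip.grab_frame('scene');cv2.imwrite('pics/fin_s.png',f['image'][:,:,::-1])
crop(f,100,250,110,340,3.4,'fin_sz.png')
plan((.275,.56,.3),63.9)
E
```

```text
t: 27.55
tool_pos: [0.5, -0.0067, 0.2979]
tool_rot: [0.0, 0.811, 0.584, 0.0]
ft_force: [0.1, 1.5, 0.2]
opening: 0.86
t 27.55 pos [ 0.5    -0.0067  0.2979] jaw 71.51 tilt [0.0008 0.0003] F [0.1 1.5 0.2] M [0.02 0.03 0.01] open mm 80.8 q [-0.52  0.11  0.52  1.81 -0.06  1.23  1.26]
t 27.65 shift cm [ 46.63 -39.26  -0.3 ] rot [-0.0012  0.0008  0.1328]
```

View pics/fin_wz.png

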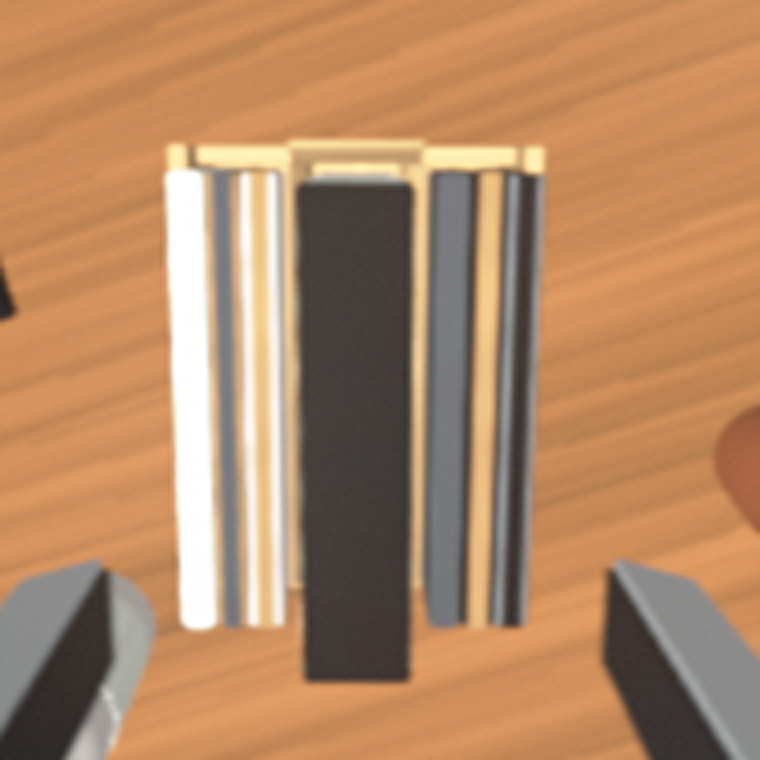

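View pics/fin_sz.png

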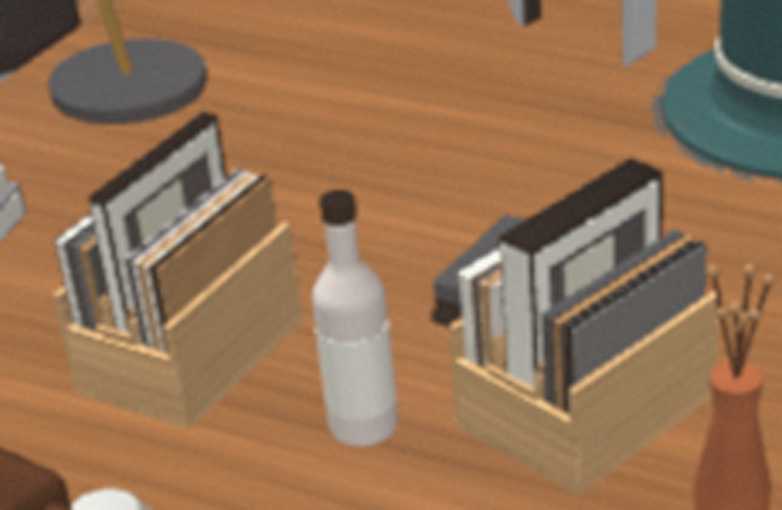

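```bash
python3 -m inch '[{"x":46.6,"y":-39.3,"z":-0.3,"rx":0,"ry":0,"rz":0.133,"grip":9.4},{"x":46.6,"y":-39.3,"z":-0.3,"rx":0,"ry":0,"rz":0.133,"grip":9.4},{"x":46.6,"y":-39.3,"z":-0.3,"rx":0,"ry":0,"rz":0.133,"grip":9.4},{"x":46.6,"y":-39.3,"z":-0.3,"rx":0,"ry":0,"rz":0.133,"grip":9.4},{"x":46.6,"y":-39.3,"z":-0.3,"rx":0,"ry":0,"rz":0.133,"grip":9.4},{"x":46.6,"y":-39.3,"z":-0.3,"rx":0,"ry":0,"rz":0.133,"grip":9.4},{"x":46.6,"y":-39.3,"z":-0.3,"rx":0,"ry":0,"rz":0.133,"grip":9.4},{"x":46.6,"y":-39.3,"z":-0.3,"rx":0,"ry":0,"rz":0.133,"grip":9.4},{"x":46.6,"y":-39.3,"z":-0.3,"rx":0,"ry":0,"rz":0.133,"grip":9.4},{"x":46.6,"y":-39.3,"z":-0.3,"rx":0,"ry":0,"rz":0.133,"grip":9.4},{"x":46.6,"y":-39.3,"z":-0.3,"rx":0,"ry":0,"rz":0.133,"grip":9.4},{"x":46.6,"y":-39.3,"z":-0.3,"rx":0,"ry":0,"rz":0.133,"grip":9.4},{"x":46.6,"y":-39.3,"z":-0.3,"rx":0,"ry":0,"rz":0.133,"grip":9.4},{"x":46.6,"y":-39.3,"z":-0.3,"rx":0,"ry":0,"rz":0.133,"grip":9.4},{"x":46.6,"y":-39.3,"z":-0.3,"rx":0,"ry":0,"rz":0.133,"grip":9.4},{"x":46.6,"y":-39.3,"z":-0.3,"rx":0,"ry":0,"rz":0.133,"grip":9.4}]'
python3 - <<'E'
from h import *
import pickle
status();f=manip.grab_frame('top')
R=lambda a,L,W,z,c:(rect(f,*a,L,W,z),c)
n=(.552,-.3178,-2.86);w=(.5003,-.007,-18.3)
crop(f,20,320,130,510,2,'fin_t.png',[R(n,.135,.014,.179,(0,255,0)),R(w,.135,.03,.179,(0,255,0))])
f0=pickle.load(open('top.pkl','rb'))['f']
d=np.abs(f['image'].astype(int)-f0['image']).max(2)>60
nn,l,st,_=cv2.connectedComponentsWithStats(d.astype(np.uint8));print([s.tolist() for s in st[1:] if s[4]>12])
E
```

```text
t: 29.25
tool_pos: [0.2759, 0.5587, 0.3004]
tool_rot: [0.0, 0.849, 0.528, -0.0]
ft_force: [-0.2, 0.4, -0.5]
opening: 1.001
t 29.25 pos [0.2759 0.5587 0.3004] jaw 63.8 tilt [ 0.    -0.001] F [-0.2  0.4 -0.5] M [ 0.02 -0.05  0.01] open mm 94.1 q [-1.2   0.35  0.05  1.5  -0.02  1.3  -0.03]
[[476, 161, 10, 81, 375], [463, 171, 16, 68, 430], [462, 177, 10, 27, 73], [485, 180, 2, 26, 28], [273, 189, 31, 83, 510], [287, 193, 29, 82, 319], [98, 202, 69, 82, 2574], [486, 208, 2, 25, 25], [463, 240, 14, 5, 32]]
```

View pics/fin_t.png

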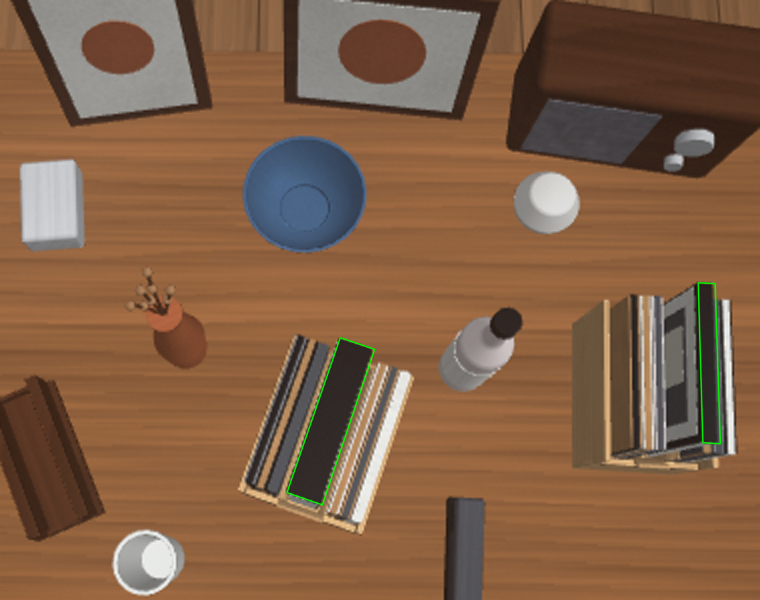

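Both case tops match the outlines predicted for full seating. The only changes in the picture are at the two racks and the stand.

```bash
python3 -c "from rig import manip;print(manip.sign_off())"
```

```text
the job is handed in; nothing more can be done
None
```

I moved the slim case from the wide slot into the narrow slot of the other rack. Then I moved the box set from its stand into the wide slot. I lowered each one until it touched the slot floor, let go, and backed the arm away. The job was handed in at about 29 s of the 72 s allowed.

**Seating:** each one touched down with the tool at the height where it was picked up (0.1395 m for the slim case, 0.1388 m for the box set). In the final top picture both tops line up with the outlines expected at 179 mm. The wrist views show each one upright and about central in its slot.

**Forces:** the highest wrist force in the readings was about 20 N, while seating the box set.

**Other things on the desk:** comparing the top pictures from before and after, only the two racks and the stand changed.

**Disagreement:** the wrist camera's calibration was about 1.5 mm off sideways, so I centred mainly by the top view and by where the fingers appeared in the wrist view. Just before release, the slim case looked roughly 1 mm off the slot's centre line. After release the gaps beside it looked equal, so I left it.

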